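# Park a folded kick scooter and hold it upright

### The arm

A 6-joint arm with a two-finger parallel gripper is mounted at the origin on the work surface. World frame = base frame: x ahead of the robot, y to its left, z up, the work surface at z = 0. Lengths are in m, angles in degrees, forces in N, time in s.
With the tool pointing down it reaches from about 0.325 to 0.9 m from the base axis. Payload 6.1 kg.
Tool frame: the origin (TCP) lies at the very end of the fingers, on their centre line; the grasp point (between the pads) lies 19 mm behind it; z points along the fingers, x is the direction in which the jaws open and shut, and the axes are right-handed (so a half turn about z gives the same grasp; the last joint's range is limited). The gripper opens to 87 mm and grips with 3 to 60 N. Pads are 19 mm wide; open, the fingers measure 117 mm over their backs; the gripper's body (75 mm by 190 mm) begins 51 mm behind the grasp point.
Start: joints at [-7.225, 12.628, 87.462, -0, 79.91, -7.225], TCP at [0.625, -0, 0.189] pointing down, gripper open.
Joint ranges: [-170.65, 170.65], [-52.31, 119.04], [5.05, 147.46], [-71.25, 251.25], [11.57, 151.72], [-153.62, 153.62]. Speed limits (degrees/s): [147.25, 147.25, 172.46, 180, 180, 180].

### API

Orientations are given as [roll, pitch, yaw] about the fixed x, y, z axes, in that order (R = Rz(yaw) Ry(pitch) Rx(roll)).
In Python, from bench import readout, viewer, r gives the robot as it stands.
- The arm moves only by the tool arm_command, never from a script. Its argument "series" is a list of rows, each a list of 3 entries, a list of its own where there are three numbers: the shift along the tool's x, y, z in m, then the turn about the tool's z in rad, then the finger opening in m, from 0 to 0.087. In form: [[[tx, ty, tz], turn, jaw], ...]. A call has 1 to 12 rows; each row shifts and turns the commanded pose from where the row before left it, along the tool's axes as they then stand; what a row does not reach is not made up. A row lasts 1/12 s, in which the tool goes at most 41.7 mm and 7.16 degrees, less where a joint would pass 70% of its speed; a pose out of reach is approached as far as the arm can. A call is refused whole if a number of a shift passes 0.0417 or a number of a turn 0.125, either way. A call with a gripper value outside its range is refused whole. The fingers move at their own pace and stop on an object; the grip force is fixed at half the most. Time passes only in rows, so rows that do not move let the fingers close. It gives the time, the measured TCP pose, the force and the opening at its end, in the units of the state.
- readout.observe(): the state, without advancing time (a new reading comes with each control period).
- viewer.read_camera(name): name is "scene" or "side" or "wrist"; returns the picture (420x560x3 uint8, blue, green, red); there is no depth.
- viewer.get_calibration(name): a dict with "fx", "fy", "cx", "cy" (pixels), "world_from_camera" (4x4, takes a point from camera to world coordinates). Camera axes: x right, y up, looking along -z (the intrinsics and any distortion apply to the point x, -y, -z); pixel columns grow to the right and rows downward; lengths in m; the calibration is good to about 2 mm. A picture is of the moment at which its call begins: read the wrist's pose just before it. get_calibration takes no time and is no camera call; for the wrist camera it gives the pose at the moment of the call.
- r.sign_off(): hands the job in, once; it reports no verdict.
Trained networks look in the newest picture that a camera, given by its name, has taken for a name from the list of things; names that differ only in an ending like _2 or _b are one class to them, and where a whole thing is asked for, a point or a joint stands for the part that bears it (a point fixed in the world has none). Each returns a list of dicts, best first, with "conf" (0 to 1); they miss things now and then, are a little off and sometimes report something else, mostly with a low value. They report only what shows in the picture. A call takes as long as a camera call.
- viewer.recognise(label, camera): "at" ([row, column] in pixels, amid what is visible of it).
- viewer.cut_out(label, camera): "mask" (420x560 bool, what is visible of it) and "at" ([row, column] in pixels, amid what is visible of it).
The state is a dict: "time_s": time; "q": joint angles; "qvel": joint speeds; "effort": joint torques, N m; "tool_pos": TCP position; "orientation": TCP orientation; "wrist_force": force on the tool from outside, world axes, zero at the start; "torque": the same for the moment, N m; "width": opening from 0.0 (shut) to 1.0 (fully open).
Only numpy, scipy, OpenCV 4.12 (cv2) and the standard library are available. Lean on these libraries where they do the work, as an engineer would, in place of code of your own. Each camera call takes 0.05 s, during which the arm holds its last target.

### The job

The folded kick scooter on the bench leans against the grey transport case with its kickstand up. First press the parking-brake pedal over the rear wheel right down until it stays down, then flip the kickstand fully down past its over-centre point; after that grip the folded steering tube, stand the scooter upright and keep holding it so, leaning neither back on the case nor over onto its stand, so that I can work on it. Finish while still gripping the tube with the scooter held still, and do not shift the small things lying around the scooter.

Things in the scene. Friction and masses are not known exactly. Their poses are not given: they have to be found in the camera images.
- tube: Folded steering tube: bare round aluminium tube, 36 mm diameter, 400 mm long, lying level over the deck, to be gripped across from above. Origin: on its axis, at mid-length (free to grip 60 mm either way; deck top 100 mm below). y axis: along the tube to the front wheel; z: the scooter's own up, vertical when it stands upright; x: to the kickstand's side. Behind its end, the pedal rises to 40 mm above it.
- tip_line (a point): A point on the bench under the scooter, straight below the tube's origin when the scooter is upright (225 mm below it). The scooter tips sideways about the line through this point along the tube's y axis.
- scooter (a joint): Sideways lean, rad: 0 = leaning on the case (at the start), 0.20 = upright, 0.32 = tipped over onto its lowered kickstand; grows towards the kickstand's side. Its weight (4.6 kg) keeps it at 0; raising it takes about 5 N sideways at the tube; past upright it falls on over. It does not roll or slide.
- pedal_pad (a point): Where to press the parking-brake pedal: top face of the ribbed dark plate (52 mm wide, 84 mm long) over the rear wheel, 60 mm behind its hinge, 26 mm from its rear end; it slopes up to the rear when off. x axis: parallel to the hinge; -y: along the plate to the rear; z: out of the plate, upwards.
- brake_pedal (a joint): Pedal angle, rad: 0 = off (up), 0.60 = at its stop, brake on; grows as the pad is pressed down (it sinks about 35 mm). An over-centre spring resists with about 6 N at the pad at first, less on the way, and past 0.31 takes it down and keeps it there.
- stand_pivot (a point): Kickstand hinge, on the deck's side away from the case. The leg swings about this point's x axis, which points out from the deck and somewhat up. The point turns with the leg: the leg points along its -y (and slightly to +x: 11 mm over its length).
- stand_end (a point): Centre of the round foot (20 mm diameter) at the end of the kickstand leg, a round steel bar of 13 mm diameter, 91 mm from pivot to this point. Folded up it points to the rear beside the deck, its axis 15 mm (at the pivot) to 26 mm outside the deck's edge; swung down it points to the bench and outwards.
- kickstand (a joint): Kickstand angle, rad: 0 = folded up, pointing to the rear; grows as its end swings down (right-handed about the pivot point's x axis); 1.65 = fully down at its stop. Its over-centre spring pushes it back up below about 0.85 and snaps it fully down beyond; 2 to 4 N at 70 mm from the pivot moves it.
- wrench: Bystander, not to be shifted: open-ended wrench 170 mm long, lying on the bench on the kickstand's side. Origin under its middle.
- tape_c (a point): Bystander: centre of a roll of paper tape, 100 mm diameter, 48 mm high, on the bench.
- oiler_c (a point): Bystander: centre of the round body (42 mm diameter, 85 mm high) of a small white oil bottle with spout, 140 mm high in all, standing on the bench on the kickstand's side.
- carton_c (a point): Bystander: centre of a small carton, 130 x 100 x 75 mm.

How it is judged (in metres and radians):
On the way, in this order (a step that is already met when the one before it is completed fails the run):
1. the parking-brake pedal has been pressed down to its stop (value of joint brake_pedal above 0.54 rad), for 0.2 s.
2. the kickstand is fully down (value of joint kickstand above 1.55 rad and value of joint brake_pedal above 0.54 rad), for 0.2 s.
At the end, for the whole second after the job is handed in: The brake pedal is down at its stop (over 0.54 rad), the kickstand fully down (over 1.55 rad), the scooter upright within 0.06 rad (3.4 degrees) of vertical and still (under 0.05 rad/s), and the fingers hold the steering tube with more than 8 N (all of step 2 and angle between tube's own z axis and vertical below 0.06 rad and velocity of joint scooter between -0.05 and 0.05 rad/s and contact force between the fingers and tube above 8 N); the arm keeps its last pose, push and grip.
It fails at once if one of the bystanders (wrench, tape, oil bottle, carton) was shifted by more than 30 mm (distance of any of wrench, tape_c, oiler_c, carton_c from where it was at the start of the episode above 0.03 m).
It also fails if it takes over 54 s, if anything falls off the work surface, if the arm or the gripper's body presses on something with over 40 N, if the wrist force passes 120 N, or if a joint passes its speed limit or range.

## Working session

There is one attempt and no reset: what is moved stays moved. The work goes in short steps, Python scripts to look and compute and a tool call to move; the robot and the scene stay as the last step left them, time stands still between calls to the robot, and variables do not carry over. Pictures are saved under pics/ and viewed, and the job is handed in when it is done.

Besides the shell and the picture viewer there is one more tool, called by a JSON object that holds its "api" and its "payload", one argument or row to a line. arm_command: Moves the arm, as the interface text tells. Its arguments: {"type":"object","properties":{"series":{"type":"array"}},"required":["series"]}

```bash
ls; mkdir -p pics
python3 - <<'E'
from bench import readout, viewer, r
import cv2
print(readout.observe())
for n in ["scene","side","wrist"]:
    im=viewer.read_camera(n); cv2.imwrite(f"pics/{n}0.png",im)
    c=viewer.get_calibration(n); print(n,c)
    import pickle
E
```

```text
pics
{'time_s': 0.0, 'q': array([-7.22450904e+00,  1.26770441e+01,  8.75271427e+01, -1.25610474e-03,
        7.99096471e+01, -7.22581798e+00]), 'qvel': array([-0.06635094, -0.07112609, -0.01784788, -0.00064838, -0.02958633,
       -0.00901468]), 'effort': array([-1.67445501e-05, -4.94609964e+01, -3.87383544e+01,  6.99962187e-02,
        5.70271199e-02, -1.42064664e-04]), 'tool_pos': array([6.24300736e-01, 8.19594323e-05, 1.87805110e-01]), 'orientation': array([-1.79986908e+02,  1.13085348e-01,  1.54315843e-03]), 'wrist_force': array([0.14310013, 0.38049554, 0.21315172]), 'torque': array([-0.00384299,  0.01000088, -0.03033504]), 'width': 1.0002419096880888}
scene {'fx': 414.12814852644533, 'fy': 414.12814852644533, 'cx': 280.91628866392773, 'cy': 206.9860446718513, 'world_from_camera': array([[-0.53183086, -0.65087808,  0.54176901,  1.17239084],
       [ 0.84684604, -0.41085478,  0.33771308,  0.50444252],
       [ 0.00277835,  0.63840118,  0.76969878,  1.01603886],
       [ 0.        ,  0.        ,  0.        ,  1.        ]])}
side {'fx': 400.46179201866937, 'fy': 400.46179201866937, 'cx': 275.5580465267953, 'cy': 209.0944661357635, 'world_from_camera': array([[-0.96562769,  0.1877281 , -0.17978131,  0.39048286],
       [-0.25986837, -0.71219633,  0.65210798,  0.78536914],
       [-0.0056206 ,  0.676413  ,  0.73650109,  0.91343908],
       [ 0.        ,  0.        ,  0.        ,  1.        ]])}
wrist {'fx': 329.92896925049075, 'fy': 329.92896925049075, 'cx': 276.65904486458373, 'cy': 205.94019565889457, 'world_from_camera': array([[ 9.99999438e-01, -1.23009436e-04,  1.05324964e-03,
         6.24844101e-01],
       [-1.58894131e-04,  9.64653108e-01,  2.63522972e-01,
         7.28187889e-02],
       [-1.04843635e-03, -2.63522991e-01,  9.64652546e-01,
         3.83548896e-01],
       [ 0.00000000e+00,  0.00000000e+00,  0.00000000e+00,
         1.00000000e+00]])}
```

View pics/scene0.png

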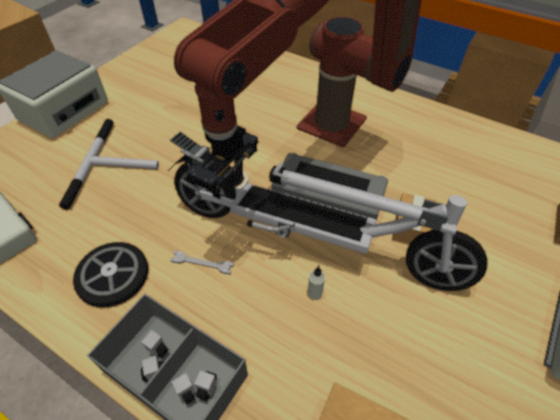

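View pics/side0.png

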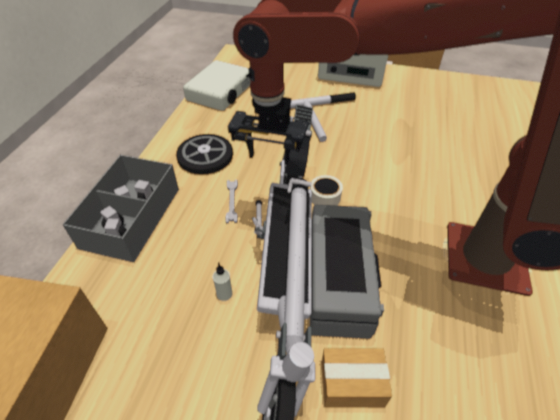

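View pics/wrist0.png

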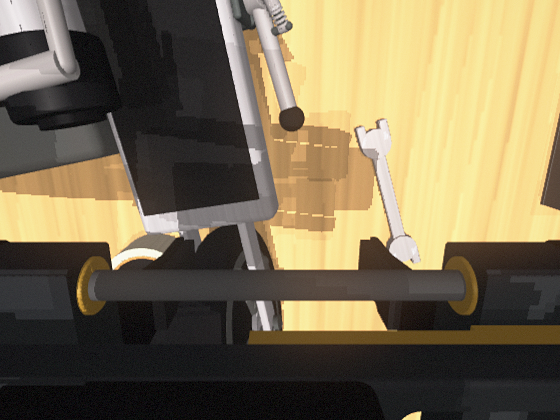

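```bash
cat > h.py <<'E'
from bench import readout, viewer, r
import cv2, numpy as np
from scipy.optimize import least_squares
def K(c): return np.array([[c['fx'],0,c['cx']],[0,c['fy'],c['cy']],[0,0,1]])
def proj(c,P):
    P=np.atleast_2d(P); T=np.linalg.inv(c['world_from_camera']); p=P@T[:3,:3].T+T[:3,3]
    p=p*[1,-1,-1]; return np.c_[c['fx']*p[:,0]/p[:,2]+c['cx'], c['fy']*p[:,1]/p[:,2]+c['cy']] # col,row
def ray(c,col,row):
    d=np.array([(col-c['cx'])/c['fx'],-(row-c['cy'])/c['fy'],-1]); W=c['world_from_camera']
    d=W[:3,:3]@d; return W[:3,3],d/np.linalg.norm(d)
def onz(c,col,row,z):
    o,d=ray(c,col,row); return o+d*(z-o[2])/d[2]
def tri(rs):
    A=np.zeros((3,3));b=np.zeros(3)
    for o,d in rs:
        M=np.eye(3)-np.outer(d,d);A+=M;b+=M@o
    p=np.linalg.solve(A,b); return p,[np.linalg.norm((np.eye(3)-np.outer(d,d))@(p-o)) for o,d in rs]
E
python3 - <<'E'
from h import *
out={}
for n in ["scene","side","wrist"]:
    im=viewer.read_camera(n)
    for l in ["tube","pedal_pad","stand_pivot","stand_end","wrench","tape_c","oiler_c","carton_c","scooter"]:
        m=viewer.cut_out(l,n)
        for k,d in enumerate(m[:2]):
            print(n,l,round(d['conf'],2),np.round(d['at'],1),d['mask'].sum())
            out[f"{n}_{l}_{k}"]=d['mask']
        m=viewer.recognise(l,n)
        print('    rec',[(round(d['conf'],2),np.round(d['at'],1).tolist()) for d in m[:2]])
np.savez_compressed("m0.npz",**out)
print(readout.observe()['time_s'])
E
```

```text
scene tube 0.97 [194.  346.2] 2293
    rec [(0.97, [193.4, 344.2]), (0.31, [208.7, 338.2])]
scene pedal_pad 0.58 [144.5 191.1] 472
    rec [(0.71, [144.4, 192.7]), (0.34, [264.2, 202.4])]
scene stand_pivot 0.73 [225.2 265.4] 187
    rec [(0.52, [226.1, 263.7])]
scene stand_end 0.55 [225.  258.1] 149
    rec [(0.49, [225.7, 262.4])]
scene wrench 0.88 [262.2 203.1] 508
    rec [(0.65, [261.8, 199.3]), (0.33, [192.8, 343.0])]
scene tape_c 0.51 [183.7 240.7] 116
    rec []
scene oiler_c 0.73 [281.1 316.8] 435
    rec [(0.7, [281.1, 314.7])]
scene carton_c 0.65 [227.8 407. ] 556
    rec [(0.57, [228.4, 409.5])]
scene scooter 0.77 [216.  344.9] 16320
    rec [(0.86, [217.2, 346.4])]
side tube 0.69 [259.8 295.8] 2771
    rec [(0.6, [262.4, 298.4])]
side pedal_pad 0.7 [112.5 306.2] 285
    rec [(0.72, [113.0, 305.7]), (0.7, [207.0, 232.7])]
side stand_pivot 0.68 [213.5 258.3] 145
side stand_pivot 0.21 [113.5 304.9] 314
    rec [(0.46, [214.2, 258.6])]
side stand_end 0.45 [212.7 257.1] 146
side stand_end 0.22 [376.  355.5] 3834
    rec [(0.49, [210.4, 258.4])]
side wrench 0.6 [203.4 231.6] 32
[... 197 characters left out ...]
ide carton_c 0.87 [378.1 354.4] 3909
    rec [(0.62, [378.5, 354.6]), (0.5, [275.0, 305.7])]
side scooter 0.8 [279.9 289. ] 11730
side scooter 0.3 [276.7 304.8] 20667
    rec [(0.9, [280.0, 288.4])]
wrist tube 0.64 [67.5 51.6] 12647
    rec [(0.62, [65.8, 53.4])]
    rec []
wrist stand_pivot 0.55 [ 63.3 278.6] 2671
    rec [(0.6, [62.0, 278.8])]
wrist stand_end 0.94 [ 64.6 277.4] 2585
    rec [(0.92, [60.1, 277.1])]
wrist wrench 0.73 [183.4 383.1] 2754
    rec [(0.58, [184.6, 383.9])]
wrist tape_c 0.78 [250.4 138.5] 1466
    rec [(0.64, [253.4, 137.1])]
    rec [(0.39, [101.7, 178.6])]
    rec [(0.55, [251.7, 141.5])]
wrist scooter 0.68 [ 98.9 180.3] 56624
    rec [(0.58, [99.8, 176.9])]
3.0
```

Run:
```python
import cv2,numpy as np
m=np.load("m0.npz")
def ov(n,box,s,labels,out):
    im=cv2.imread(f"pics/{n}0.png")
    r0,r1,c0,c1=box
    im=cv2.resize(im[r0:r1,c0:c1],None,fx=s,fy=s,interpolation=cv2.INTER_CUBIC)
    for l,col in labels:
        k=f"{n}_{l}_0"
        if k in m:
            mm=cv2.resize(m[k][r0:r1,c0:c1].astype(np.uint8),None,fx=s,fy=s,interpolation=0)
            cs,_=cv2.findContours(mm,0,2); cv2.drawContours(im,cs,-1,col,1)
    for c in range(c0//20*20+20,c1,20): cv2.putText(im,str(c),((c-c0)*s,8),0,.3,(0,0,255),1)
    for r in range(r0//20*20+20,r1,20): cv2.putText(im,str(r),(0,(r-r0)*s),0,.3,(0,0,255),1)
    cv2.imwrite(f"pics/{out}.png",im)
L=[("tube",(0,0,255)),("pedal_pad",(0,255,0)),("stand_end",(255,0,0))]
ov("scene",(110,300,160,360),4,L,"sceneA")
ov("side",(80,280,210,360),4,L,"sideA")
```

```text
(no output)
```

View pics/sceneA.png

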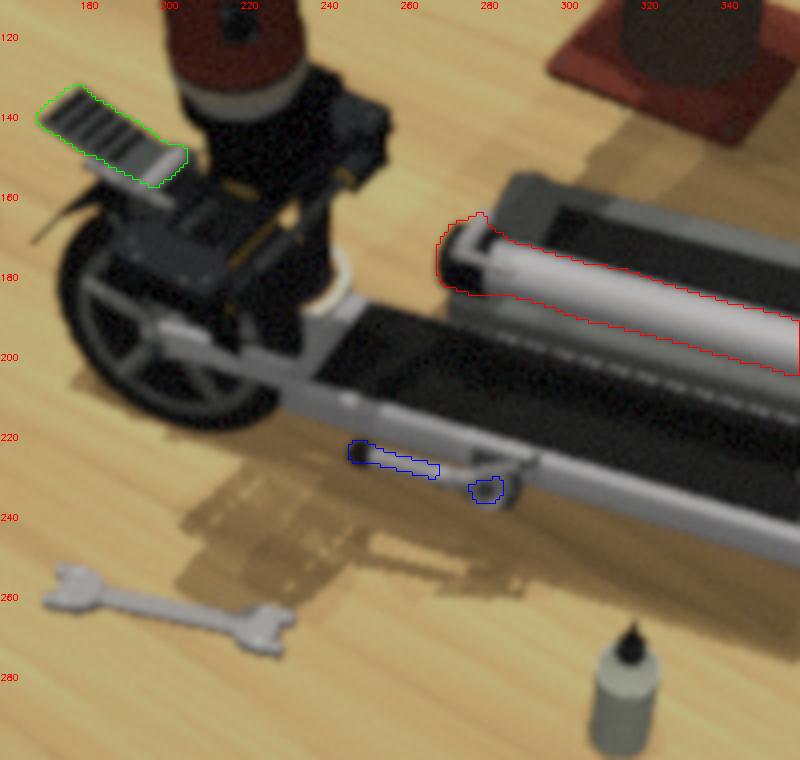

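View pics/sideA.png

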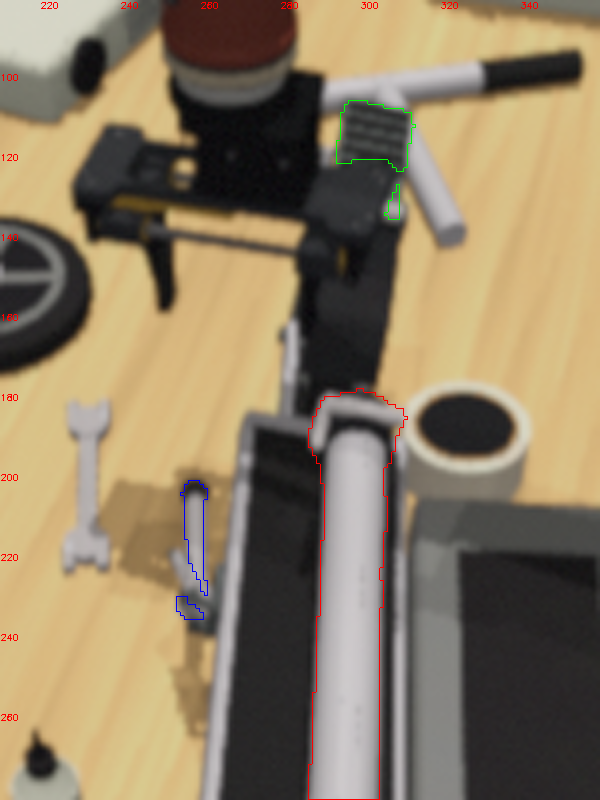

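Run:
```python
from h import *
m=np.load("m0.npz")
cs={n:viewer.get_calibration(n) for n in ["scene","side"]}
pl=[]
for n in cs:
    M=m[n+"_tube_0"]; rr,cc=np.nonzero(M); print(n,rr.min(),rr.max(),cc.min(),cc.max())
    pts=[]
    if n=="side":
        for r_ in range(200,330,3):
            c=np.nonzero(M[r_])[0]
            if len(c): pts.append(((c.min()+c.max())/2,r_, c.max()-c.min()+1))
    else:
        for c_ in range(295,410,3):
            q=np.nonzero(M[:,c_])[0]
            if len(q): pts.append((c_,(q.min()+q.max())/2,q.max()-q.min()+1))
    pts=np.array(pts); print(pts[::8])
    D=np.array([ray(cs[n],p[0],p[1])[1] for p in pts])
    u,s,v=np.linalg.svd(D); nrm=v[2]; print(s, np.abs(D@nrm).max())
    pl.append((nrm,cs[n]['world_from_camera'][:3,3]))
d=np.cross(pl[0][0],pl[1][0]); d/=np.linalg.norm(d); d*=np.sign(d[1])
A=np.array([pl[0][0],pl[1][0],d]); b=[pl[0][0]@pl[0][1],pl[1][0]@pl[1][1],0]
p0=np.linalg.solve(A,b)
p0=p0+d*((0.25-p0[1])/d[1])
print("dir",d,"pt at y=.25",p0, "yaw",np.degrees(np.arctan2(-d[0],d[1])))
for y in (0,.05,.1,.15,.2,.25,.3,.35,.4,.45,.5):
    p=p0+d*((y-p0[1])/d[1]); print(y,p.round(4),proj(cs['scene'],p).round(0),proj(cs['side'],p).round(0))
for l,a,b in [("pad",(185,144.5),(302.5,112.5)),("stand_foot",(247.5,223.5),(256,203)),("pivot",(284,226),(257,238)),("oiler base",(315,297),(223,298)),("padrear",(172,136),(303,107.5)),("stand mid",(264,226.5),(257.5,220))]:
    print(l,[np.round(x,4) for x in tri([ray(cs['scene'],*a),ray(cs['side'],*b)])])
for n,q in [("scene",(175,258)),("scene",(231,267)),("side",(232,183)),("side",(231,224))]: print("wrench",onz(cs[n],*q,0.004).round(3))
for n,q in [("scene",(315,297)),("side",(223,297))]: print("oiler",onz(cs[n],*q,0.0).round(3))
```

```text
scene 163 220 269 423
[[295.  178.5  14. ]
 [319.  185.   15. ]
 [343.  192.5  14. ]
 [367.  199.   15. ]
 [391.  205.5  16. ]]
[6.22403305e+00 5.11267170e-01 4.29136178e-03] 0.0017852117016031188
side 177 337 284 311
[[297.5 200.   16. ]
 [297.  224.   15. ]
 [296.5 248.   16. ]
 [295.5 272.   18. ]
 [294.5 296.   18. ]
 [294.  320.   21. ]]
[6.60474265 0.61426538 0.00724857] 0.0035064483227024938
dir [-0.20062549  0.97964597 -0.0065723 ] pt at y=.25 [0.49050343 0.25       0.22309315] yaw 11.573791536727713
0 [0.5417 0.     0.2248] [[246. 165.]] [[299. 162.]]
0.05 [0.5315 0.05   0.2244] [[264. 170.]] [[299. 176.]]
0.1 [0.5212 0.1    0.2241] [[282. 175.]] [[298. 190.]]
0.15 [0.511  0.15   0.2238] [[300. 180.]] [[298. 205.]]
0.2 [0.5007 0.2    0.2234] [[318. 185.]] [[297. 222.]]
0.25 [0.4905 0.25   0.2231] [[337. 191.]] [[297. 240.]]
0.3 [0.4803 0.3    0.2228] [[357. 196.]] [[296. 259.]]
0.35 [0.47   0.35   0.2224] [[376. 201.]] [[296. 280.]]
0.4 [0.4598 0.4    0.2221] [[397. 207.]] [[295. 302.]]
0.45 [0.4495 0.45   0.2218] [[417. 213.]] [[294. 327.]]
0.5 [0.4393 0.5    0.2214] [[438. 219.]] [[293. 354.]]
pad [array([ 0.5772, -0.183 ,  0.2466]), array([0.0058, 0.0058])]
stand_foot [array([0.6415, 0.0688, 0.1188]), array([0.0038, 0.0038])]
pivot [array([0.6019, 0.1686, 0.1163]), array([0.0161, 0.0161])]
oiler base [array([ 0.6682,  0.3021, -0.0161]), array([0.0008, 0.0008])]
padrear [array([ 0.5799, -0.2227,  0.2484]), array([0.0042, 0.0042])]
stand mid [array([0.6221, 0.112 , 0.1075]), array([0.0083, 0.0083])]
wrench [ 0.784 -0.096  0.004]
wrench [0.723 0.058 0.004]
wrench [ 0.781 -0.096  0.004]
wrench [0.725 0.072 0.004]
oiler [0.676 0.305 0.   ]
oiler [0.665 0.308 0.   ]
```

{"api": "arm_command", "payload": {
  "series": [
    [[0,0,-0.035],0,0.087],
    [[0,0,-0.035],0,0.087],
    [[0,0,-0.035],0,0.087],
    [[0,0.01,-0.035],0,0.087],
    [[-0.005,0.03,-0.035],0,0.087],
    [[-0.01,0.035,-0.015],0,0.087],
    [[-0.01,0.035,0],0,0.087],
    [[-0.01,0.035,0],0,0.087],
    [[-0.01,0.035,0],0,0.087],
    [[0,0.035,0],0,0.087],
    [[0,0.035,0],0,0.087],
    [[0,0.02,0],0,0.087]
  ]
}}

```text
time_s: 4.0
tool_pos: [0.5796, -0.2706, 0.3751]
orientation: [179.9, 0.0, -0.1]
wrist_force: [1.7, 0.0, -1.1]
width: 1.0
```

Run:
```python
from h import *
import pickle
out={};C={}
s=readout.observe(); print(s['time_s'],s['tool_pos'],s['orientation'],s['qvel'].round(2))
for n in ["scene","side","wrist"]:
    C[n]=viewer.get_calibration(n)
    im=viewer.read_camera(n); cv2.imwrite(f"pics/{n}1.png",im)
    m=viewer.cut_out("pedal_pad",n)
    for k,d in enumerate(m[:2]):
        print(n,round(d['conf'],2),np.round(d['at'],1),d['mask'].sum()); out[f"{n}_pedal_pad_{k}"]=d['mask']
np.savez_compressed("m1.npz",**out); pickle.dump(C,open("C1.pkl","wb"))
```

```text
4.0 [ 0.57960893 -0.27062632  0.37514333] [ 1.79937321e+02  2.13770619e-02 -1.48206794e-01] [-16.93  13.89 -15.8    1.32   2.63 -16.82]
scene 0.68 [145.3 189.8] 432
side 0.86 [120.  304.4] 524
side 0.22 [275.4 304.5] 21432
wrist 0.67 [ 91.8 270.5] 4909
```

Run:
```python
import cv2,numpy as np
for n,(r0,r1,c0,c1),s in [("scene",(110,260,150,300),5),("side",(80,240,210,350),4)]:
    im=cv2.imread(f"pics/{n}1.png")
    im=cv2.resize(im[r0:r1,c0:c1],None,fx=s,fy=s,interpolation=cv2.INTER_CUBIC)[:600]
    for c in range(c0//10*10+10,c1,10): cv2.putText(im,str(c),((c-c0)*s,8),0,.3,(0,0,255),1)
    for r in range(r0//10*10+10,r1,10): cv2.putText(im,str(r),(0,(r-r0)*s),0,.3,(0,0,255),1)
    cv2.imwrite(f"pics/{n}1z.png",im)
```

```text
(no output)
```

View pics/wrist1.png

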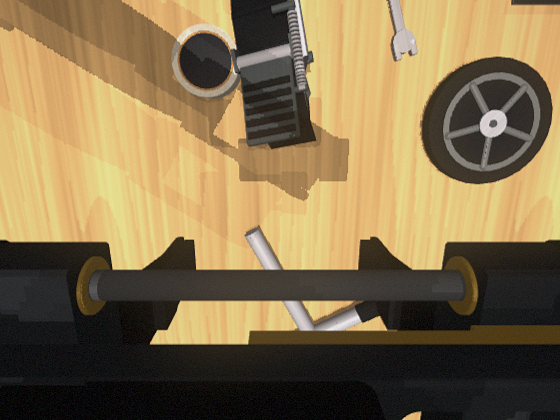

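View pics/scene1z.png

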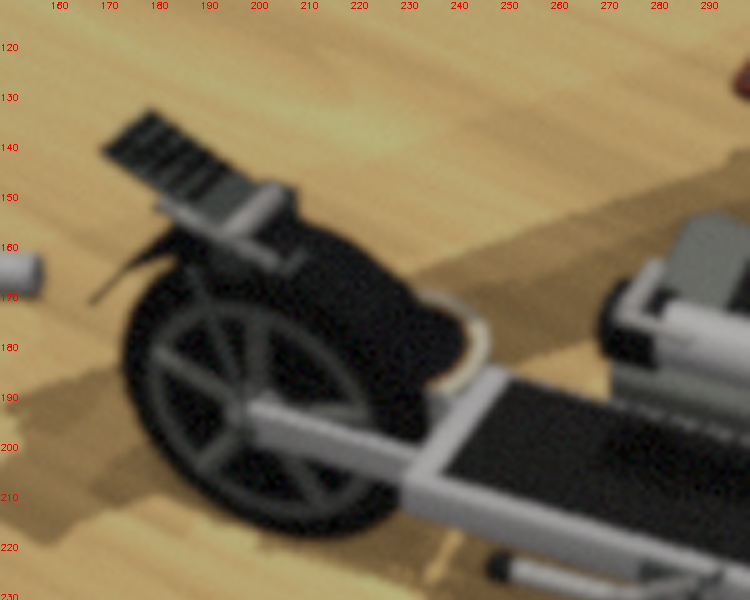

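View pics/side1z.png

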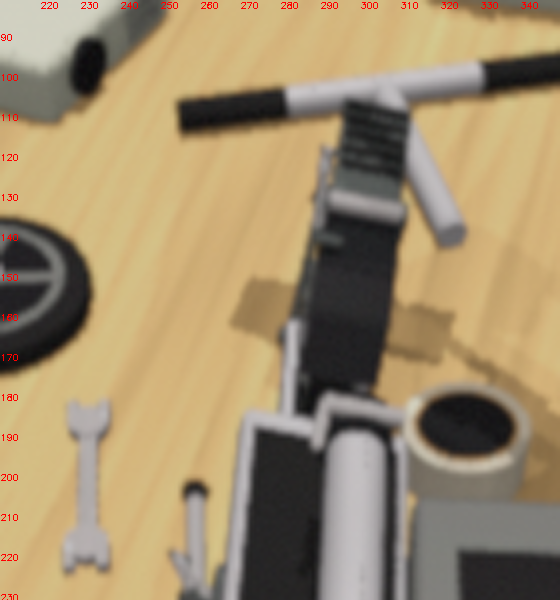

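Run:
```python
import cv2
im=cv2.imread("pics/wrist1.png"); r0,r1,c0,c1=0,180,200,360; s=4
im=cv2.resize(im[r0:r1,c0:c1],None,fx=s,fy=s,interpolation=cv2.INTER_CUBIC)
im=cv2.convertScaleAbs(im,alpha=1.8,beta=20)[:600] if False else cv2.resize(cv2.convertScaleAbs(im,alpha=1.8,beta=20),None,fx=.8,fy=.8)
for c in range(c0,c1,10): cv2.putText(im,str(c),(int((c-c0)*3.2),8),0,.3,(0,0,255),1)
for r in range(r0+10,r1,10): cv2.putText(im,str(r),(0,int((r-r0)*3.2)),0,.3,(0,0,255),1)
cv2.imwrite("pics/wrist1z.png",im)
```

```text
(no output)
```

View pics/wrist1z.png

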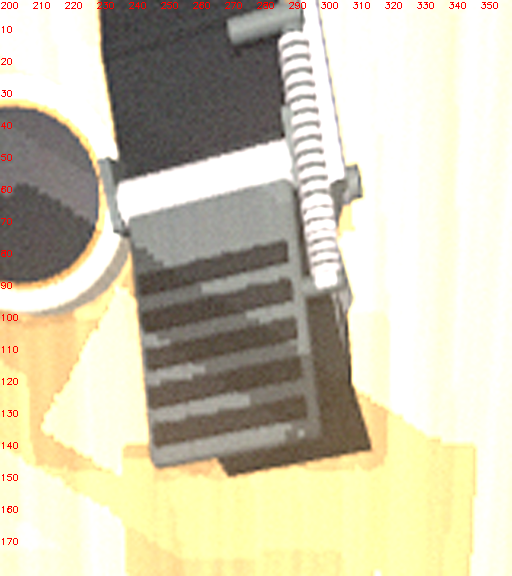

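Run:
```python
from h import *
import pickle
C=pickle.load(open("C1.pkl","rb")); m=np.load("m1.npz")
for n in C:
    M=m[n+"_pedal_pad_0"].astype(np.uint8); cs,_=cv2.findContours(M,0,2); c=max(cs,key=cv2.contourArea)
    print(n,cv2.boxPoints(cv2.minAreaRect(c)).round(0).tolist())
```

```text
scene [[168.0, 141.0], [175.0, 129.0], [206.0, 148.0], [199.0, 159.0]]
side [[291.0, 134.0], [294.0, 104.0], [313.0, 106.0], [310.0, 136.0]]
wrist [[236.0, 49.0], [293.0, 43.0], [303.0, 140.0], [246.0, 146.0]]
```

Run:
```python
from h import *
import pickle
C=pickle.load(open("C1.pkl","rb"))
pts={"rear+x":((168.5,140),(294,105),(298.5,136.5)),"rear-x":((179,132.5),(310,108),(247,146)),
"front+x":((192.5,156),(291.5,127.5),(290,58)),"front-x":((203,147.5),(307.5,129.5),(239,67))}
Q={}
for k,v in pts.items():
    p,e=tri([ray(C[n],*q) for n,q in zip(["scene","side","wrist"],v)]); Q[k]=p; print(k,p.round(4),np.round(e,4))
R=(Q["rear+x"]+Q["rear-x"])/2;F=(Q["front+x"]+Q["front-x"])/2
print("len",np.linalg.norm(R-F),"w",np.linalg.norm(Q["rear+x"]-Q["rear-x"]),np.linalg.norm(Q["front+x"]-Q["front-x"]))
u=(F-R)/np.linalg.norm(F-R); print(R,F,u,"pad",R+u*.026, "slope",np.degrees(np.arcsin(-u[2])),"yaw",np.degrees(np.arctan2(-u[0],u[1])))
```

```text
rear+x [ 0.6033 -0.2126  0.2576] [0.0028 0.0042 0.0024]
rear-x [ 0.5556 -0.2208  0.2486] [0.001  0.0047 0.0039]
front+x [ 0.5947 -0.141   0.2286] [0.0019 0.0023 0.0013]
front-x [ 0.5471 -0.1468  0.2235] [0.0014 0.0037 0.0036]
len 0.078125551644052 w 0.049227454808449644 0.0482412065385337
[ 0.57944884 -0.21669281  0.25307825] [ 0.57092972 -0.14389215  0.22603955] [-0.10904396  0.9318418  -0.34609286] pad [ 0.57661369 -0.19246492  0.24407983] slope 20.24852216537054 yaw 6.67438665664576
```

{"api": "arm_command", "payload": {
  "series": [
    [[-0.003,-0.02,0.02],0,0],
    [[0,-0.03,0.03],0,0],
    [[0,-0.02,0.03],0,0],
    [[0,-0.01,0.02],0,0],
    [[0,0,0.01],0,0],
    [[0,0,0.005],0,0],
    [[0,0,0.002],0,0],
    [[0,0,0],0,0]
  ]
}}

```text
time_s: 4.97
tool_pos: [0.5781, -0.1882, 0.2601]
orientation: [179.9, -0.1, -0.0]
wrist_force: [-0.8, -0.2, 0.2]
width: 0.472
```

Run:
```python
from h import *
for n in ["side","scene"]:
    im=viewer.read_camera(n); cv2.imwrite(f"pics/{n}2.png",im)
a=cv2.resize(cv2.imread("pics/side2.png")[60:200,220:360],None,fx=4,fy=4)
b=cv2.resize(cv2.imread("pics/scene2.png")[60:200,150:290],None,fx=4,fy=4)
cv2.imwrite("pics/c2.png",cv2.resize(np.hstack([a,b]),(800,400)))
s=readout.observe();print(s['tool_pos'],s['width'],s['wrist_force'],s['time_s'])
```

```text
[ 0.57828083 -0.18859034  0.26072007] 0.3865909892605557 [-0.04764297 -0.03227993  0.79577743] 5.0667
```

View pics/c2.png

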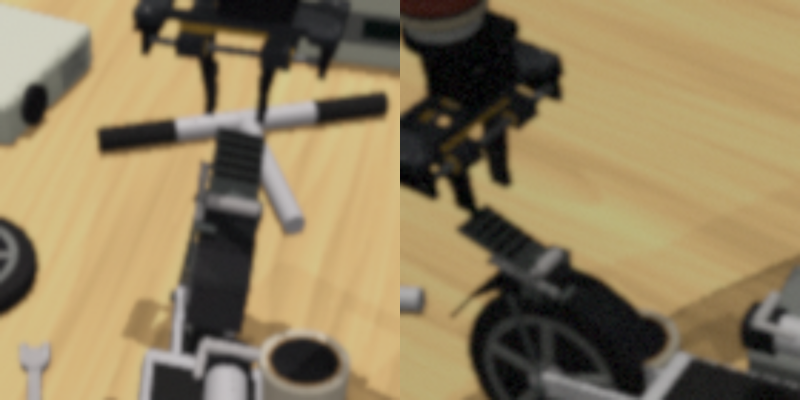

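Run:
```python
from h import *
import pickle
C=pickle.load(open("C1.pkl","rb"))
for n in ["scene","side"]: print(n,proj(C[n],[[.5783,-.1886,.2607],[.577,-.192,.244]]))
```

```text
scene [[181.49175197 138.08758442]
 [181.95781292 141.99339357]]
side [[301.8264573  108.98456602]
 [302.27230367 113.35044226]]
```

Run:
```python
import cv2,numpy as np
a=cv2.resize(cv2.imread("pics/side2.png")[75:140,270:335],None,fx=6,fy=6,interpolation=cv2.INTER_CUBIC)
b=cv2.resize(cv2.imread("pics/scene2.png")[105:170,150:215],None,fx=6,fy=6,interpolation=cv2.INTER_CUBIC)
cv2.imwrite("pics/c2z.png",cv2.convertScaleAbs(np.hstack([a,b]),alpha=2.2,beta=10))
```

```text
(no output)
```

View pics/c2z.png

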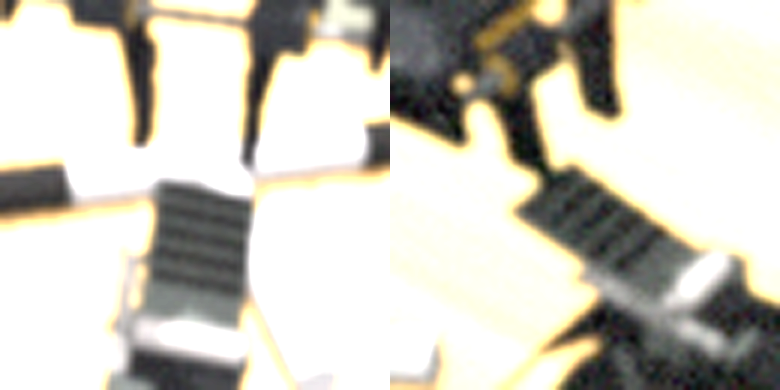

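Run:
```python
from h import *
import pickle
C=pickle.load(open("C1.pkl","rb"))
for a,b in [((176,136),(293,99.5)),((186.7,124),(311.7,102.5)),((181.3,130),(302.3,101))]:
    print(tri([ray(C["scene"],*a),ray(C["side"],*b)]))
p=[[.5783,-.1886,z] for z in (.26,.27,.28,.29,.3)]
print(proj(C["scene"],p),proj(C["side"],p))
```

```text
(array([ 0.60345138, -0.17891684,  0.29232829]), [np.float64(0.0012264463509136104), np.float64(0.0012264463509137097)])
(array([ 0.55016761, -0.18687989,  0.28919747]), [np.float64(0.0014803929733509388), np.float64(0.0014803929733509286)])
(array([ 0.5770105 , -0.18326527,  0.29046805]), [np.float64(9.795122237641523e-05), np.float64(9.795122237652309e-05)])
[[181.53812389 138.28285729]
 [180.87147188 135.47557555]
 [180.19567688 132.62979258]
 [179.51054951 129.74471087]
 [178.81589512 126.81951071]] [[301.81605254 109.19429903]
 [301.96558286 106.18015516]
 [302.11705306 103.12690849]
 [302.27050112 100.03379312]
 [302.42596605  96.90002302]]
```

Run:
```python
from h import *
import pickle
C=pickle.load(open("C1.pkl","rb"))
p=[[.675,0,z] for z in (.188,.2,.21,.22)]
print(proj(C["side"],p)); print(proj(C["wrist"],[0.58,-.27,.37]))
im=viewer.read_camera("side"); im2=viewer.read_camera("scene")
a=cv2.resize(im[75:140,270:335],None,fx=6,fy=6,interpolation=cv2.INTER_CUBIC)
b=cv2.resize(im2[105:170,150:215],None,fx=6,fy=6,interpolation=cv2.INTER_CUBIC)
cv2.imwrite("pics/c3z.png",cv2.convertScaleAbs(np.hstack([a,b]),alpha=2.2,beta=10))
s=readout.observe();print(s['tool_pos'],s['width'],s['wrist_force'],s['time_s'])
```

```text
[[251.27032112 164.56266887]
 [251.04835432 161.21560108]
 [250.86061042 158.38458516]
 [250.67029163 155.5147421 ]]
[[275.89896719 237.07000379]]
[ 0.57811153 -0.18847532  0.26041686] 0.29446691289656424 [-0.94138616 -0.53094641 -0.47429581] 5.1667
```

View pics/c3z.png

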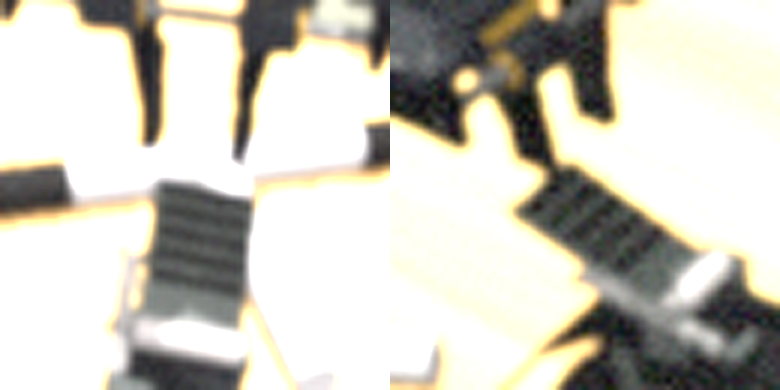

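Run:
```python
import cv2,numpy as np
a=cv2.resize(cv2.imread("pics/side2.png")[75:130,275:330],None,fx=10,fy=10,interpolation=cv2.INTER_NEAREST)
b=cv2.resize(cv2.imread("pics/scene2.png")[105:160,150:205],None,fx=10,fy=10,interpolation=cv2.INTER_NEAREST)
cv2.imwrite("pics/c2y.png",cv2.resize(np.hstack([a,b]),(800,400)))
a=cv2.imread("pics/side0.png")[110:175,220:320]
cv2.imwrite("pics/s0y.png",cv2.resize(a,None,fx=8,fy=8,interpolation=cv2.INTER_CUBIC))
```

```text
(no output)
```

View pics/c2y.png

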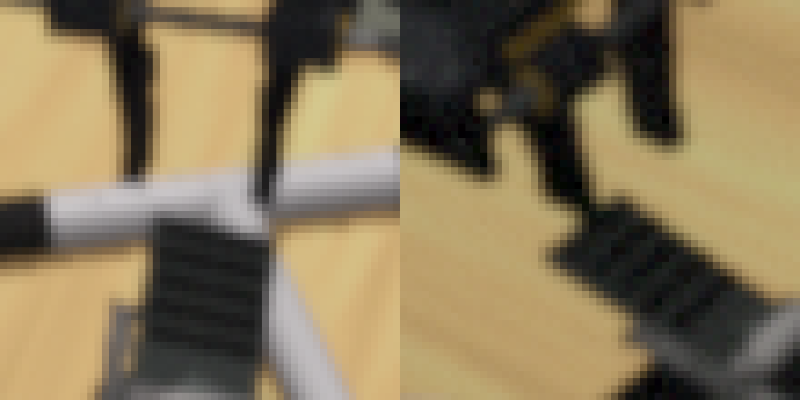

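View pics/s0y.png

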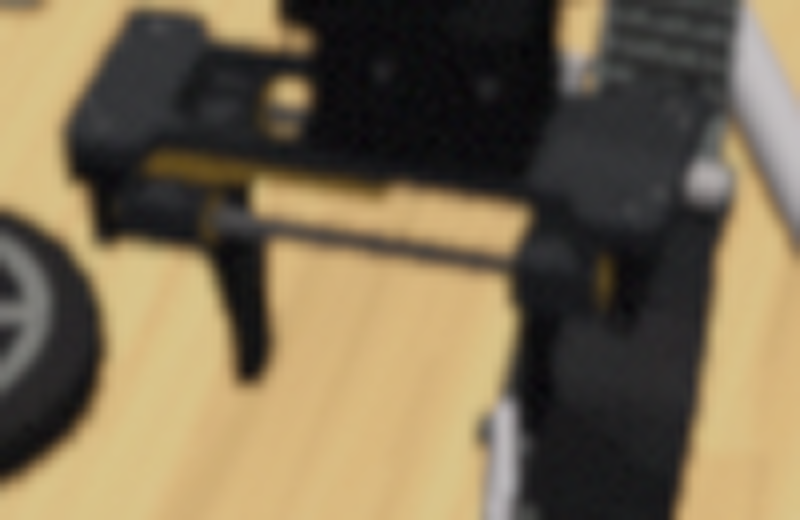

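{"api": "arm_command", "payload": {
  "series": [
    [[0,0,0.002],0,0],
    [[0,0,0.002],0,0],
    [[0,0,0.002],0,0],
    [[0,0,0.002],0,0]
  ]
}}

```text
time_s: 5.5
tool_pos: [0.5774, -0.1876, 0.2507]
orientation: [-180.0, 0.0, -0.0]
wrist_force: [0.3, -0.5, -0.3]
width: 0.029
```

{"api": "arm_command", "payload": {
  "series": [
    [[0,0,0.002],0,0],
    [[0,0,0.002],0,0],
    [[0,0,0],0,0]
  ]
}}

```text
time_s: 5.75
tool_pos: [0.5772, -0.1873, 0.2462]
orientation: [-180.0, 0.1, 0.0]
wrist_force: [0.9, -0.2, -0.5]
width: 0.005
```

{"api": "arm_command", "payload": {
  "series": [
    [[0,0,0.003],0,0],
    [[0,0,0.003],0,0],
    [[0,0,0],0,0]
  ]
}}

```text
time_s: 6.0
tool_pos: [0.5772, -0.1873, 0.24]
orientation: [-180.0, 0.1, 0.0]
wrist_force: [0.5, 0.2, -0.2]
width: 0.0
```

```bash
cat > look.py <<'E'
from h import *
import sys
# usage: look.py out  cam:r0,r1,c0,c1 ...
ims=[]
for a in sys.argv[2:]:
    n,b=a.split(":"); r0,r1,c0,c1=map(int,b.split(","))
    im=viewer.read_camera(n); cv2.imwrite(f"pics/{sys.argv[1]}_{n}.png",im)
    s=400/max(r1-r0,c1-c0); z=cv2.resize(im[r0:r1,c0:c1],None,fx=s,fy=s,interpolation=cv2.INTER_CUBIC)
    z=cv2.convertScaleAbs(z,alpha=1.3,beta=10)
    for c in range((c0+9)//10*10,c1,10): cv2.putText(z,str(c),(int((c-c0)*s),8),0,.3,(0,0,255),1)
    for r_ in range((r0+9)//10*10,r1,10): cv2.putText(z,str(r_),(0,int((r_-r0)*s)),0,.3,(0,0,255),1)
    f=np.zeros((400,400,3),np.uint8); f[:z.shape[0],:z.shape[1]]=z[:400,:400]; ims.append(f)
cv2.imwrite(f"pics/{sys.argv[1]}.png",np.hstack(ims[:2]))
s=readout.observe();print(s['time_s'],s['tool_pos'].round(4),s['orientation'].round(1),'w',s['width'].round(3),'F',s['wrist_force'].round(1))
E
python3 look.py c4 side:75,140,270,335 scene:105,170,150,215
```

```text
Traceback (most recent call last):
  File "look.py", line 14, in <module>
    s=readout.observe();print(s['time_s'],s['tool_pos'].round(4),s['orientation'].round(1),'w',s['width'].round(3),'F',s['wrist_force'].round(1))
                                                                                               ^^^^^^^^^^^^^^^^
AttributeError: 'float' object has no attribute 'round'
```

View pics/c4.png

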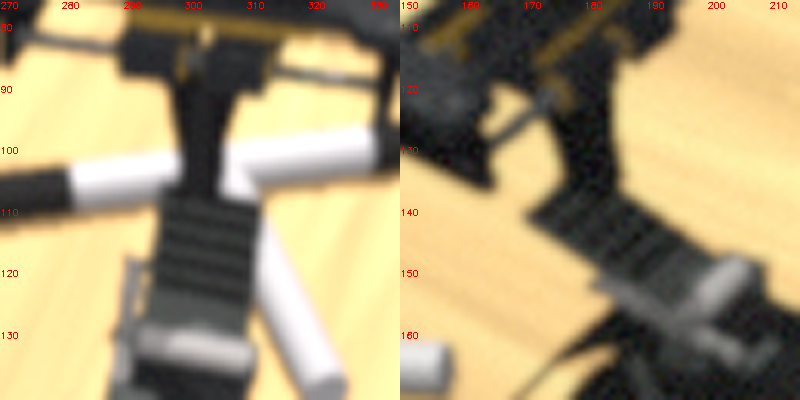

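{"api": "arm_command", "payload": {
  "series": [
    [[0,0.003,0.003],0,0],
    [[0,0.003,0.003],0,0],
    [[0,0,0],0,0]
  ]
}}

```text
time_s: 6.35
tool_pos: [0.5771, -0.194, 0.234]
orientation: [-180.0, 0.1, -0.0]
wrist_force: [0.2, 0.8, -0.0]
width: 0.008
```

{"api": "arm_command", "payload": {
  "series": [
    [[0,0,0.003],0,0],
    [[0,0,0.003],0,0],
    [[0,0,0],0,0]
  ]
}}

```text
time_s: 6.6
tool_pos: [0.5771, -0.1933, 0.228]
orientation: [-180.0, 0.1, -0.0]
wrist_force: [0.1, -0.3, 0.4]
width: 0.001
```

{"api": "arm_command", "payload": {
  "series": [
    [[0,0,0.002],0,0],
    [[0,0,0.002],0,0],
    [[0,0,0],0,0]
  ]
}}

```text
time_s: 6.85
tool_pos: [0.5773, -0.1933, 0.2244]
orientation: [-180.0, 0.0, 0.0]
wrist_force: [-0.5, 1.6, 0.9]
width: 0.004
```

{"api": "arm_command", "payload": {
  "series": [
    [[0,0,0.002],0,0],
    [[0,0,0.002],0,0],
    [[0,0,0],0,0]
  ]
}}

```text
time_s: 7.1
tool_pos: [0.5779, -0.1938, 0.2214]
orientation: [180.0, -0.1, 0.0]
wrist_force: [-0.7, 0.1, 2.6]
width: 0.004
```

{"api": "arm_command", "payload": {
  "series": [
    [[0,0,0.002],0,0],
    [[0,0,0.002],0,0],
    [[0,0,0],0,0]
  ]
}}

```text
time_s: 7.35
tool_pos: [0.5782, -0.1941, 0.2179]
orientation: [179.9, -0.1, -0.0]
wrist_force: [-0.1, -1.6, 5.1]
width: 0.004
```

```bash
sed -i "s/s\['width'\].round(3)/round(float(s['width']),3)/" look.py; python3 look.py c5 side:75,140,270,335 scene:105,170,150,215
```

```text
7.45 [ 0.578  -0.1939  0.2178] [ 1.799e+02 -1.000e-01 -0.000e+00] w 0.006 F [ 0.5 -0.5  4.5]
```

View pics/c5.png

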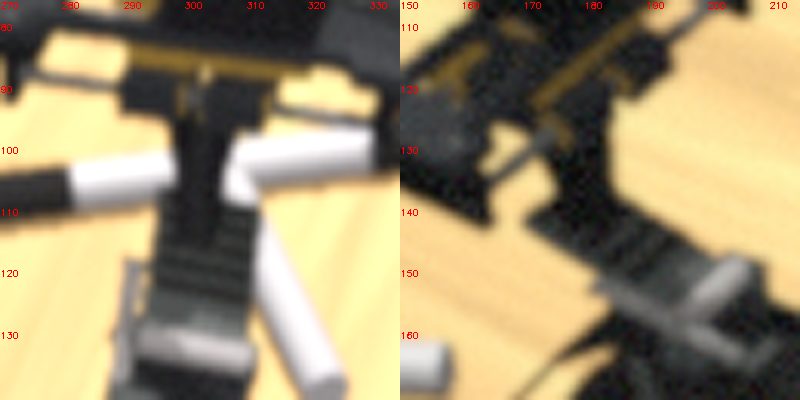

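{"api": "arm_command", "payload": {
  "series": [
    [[0,0,0.003],0,0],
    [[0,0,0.003],0,0],
    [[0,0,0.003],0,0]
  ]
}}

```text
time_s: 7.7
tool_pos: [0.5776, -0.1935, 0.2079]
orientation: [180.0, -0.0, -0.0]
wrist_force: [0.2, 0.3, 2.2]
width: 0.009
```

{"api": "arm_command", "payload": {
  "series": [
    [[0,0,0.003],0,0],
    [[0,0,0.003],0,0],
    [[0,0,0.003],0,0]
  ]
}}

```text
time_s: 7.95
tool_pos: [0.5768, -0.193, 0.1976]
orientation: [-179.9, 0.1, 0.0]
wrist_force: [0.8, 0.1, -0.7]
width: 0.004
```

{"api": "arm_command", "payload": {
  "series": [
    [[0,0,0.002],0,0],
    [[0,0,0.002],0,0],
    [[0,0,0],0,0]
  ]
}}

```text
time_s: 8.2
tool_pos: [0.577, -0.1932, 0.1939]
orientation: [-180.0, 0.1, 0.0]
wrist_force: [-0.9, -0.4, 0.4]
width: 0.005
```

```bash
python3 look.py c6 side:75,140,270,335 scene:105,170,150,215
```

```text
8.3 [ 0.5774 -0.1934  0.1947] [-180.    0.    0.] w 0.007 F [-0.1 -0.7  0.3]
```

View pics/c6.png

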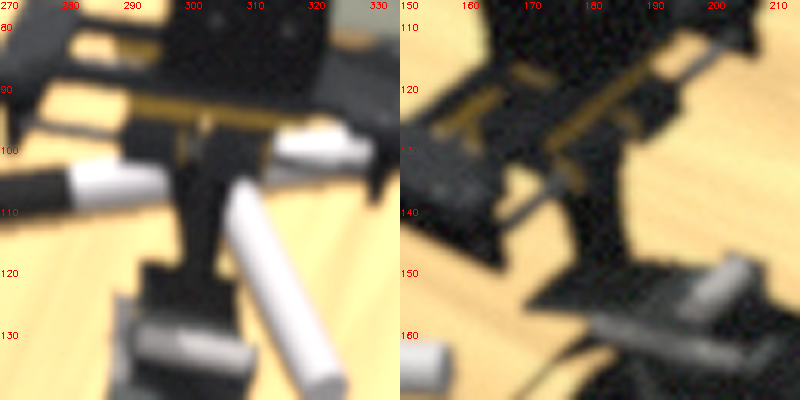

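{"api": "arm_command", "payload": {
  "series": [
    [[0,0,-0.02],0,0],
    [[0,0,-0.03],0,0],
    [[0,0,-0.04],0,0],
    [[0.005,-0.03,-0.03],0.0,0],
    [[0.01,-0.035,-0.02],0,0],
    [[0.01,-0.035,0],0.12,0],
    [[0.01,-0.035,0],0.12,0],
    [[0.005,-0.02,0],0.12,0]
  ]
}}

```text
time_s: 8.97
tool_pos: [0.6271, -0.0389, 0.3356]
orientation: [-179.9, -0.1, -20.8]
wrist_force: [0.8, 0.6, -0.8]
width: 0.009
```

```bash
cat > look2.py <<'E'
from h import *
import pickle,sys
t=sys.argv[1]; C={}
s=readout.observe(); print(s['time_s'],s['tool_pos'].round(4),s['orientation'].round(1))
for n in sys.argv[2:]:
    C[n]=viewer.get_calibration(n); im=viewer.read_camera(n); cv2.imwrite(f"pics/{t}_{n}.png",im)
pickle.dump(C,open(f"C_{t}.pkl","wb"))
E
cat > zoom.py <<'E'
import cv2,sys,numpy as np
f,o,b=sys.argv[1:4]; r0,r1,c0,c1=map(int,b.split(",")); a=float(sys.argv[4]) if len(sys.argv)>4 else 1.3
im=cv2.imread(f"pics/{f}.png")[r0:r1,c0:c1]; s=min(800/(c1-c0),600/(r1-r0))
z=cv2.convertScaleAbs(cv2.resize(im,None,fx=s,fy=s,interpolation=cv2.INTER_CUBIC),alpha=a,beta=5)
for c in range((c0+9)//10*10,c1,10): cv2.putText(z,str(c),(int((c-c0)*s),8),0,.3,(0,0,255),1)
for r_ in range((r0+9)//10*10,r1,10): cv2.putText(z,str(r_),(0,int((r_-r0)*s)),0,.3,(0,0,255),1)
cv2.imwrite(f"pics/{o}.png",z)
E
python3 look2.py d1 scene side wrist
python3 zoom.py d1_scene d1z 110,260,150,350; python3 zoom.py d1_side d1y 90,260,200,380
```

```text
8.9667 [ 0.6271 -0.0389  0.3356] [-1.799e+02 -1.000e-01 -2.080e+01]
```

View pics/d1z.png

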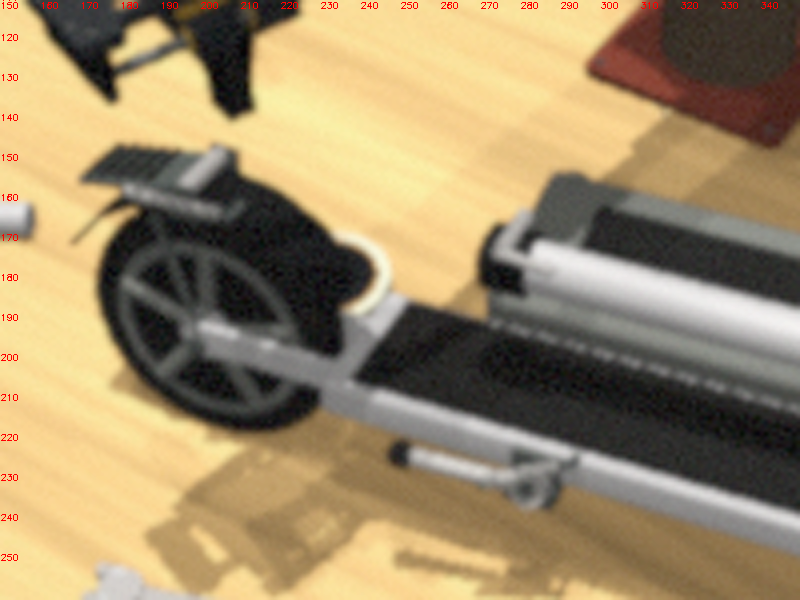

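View pics/d1y.png

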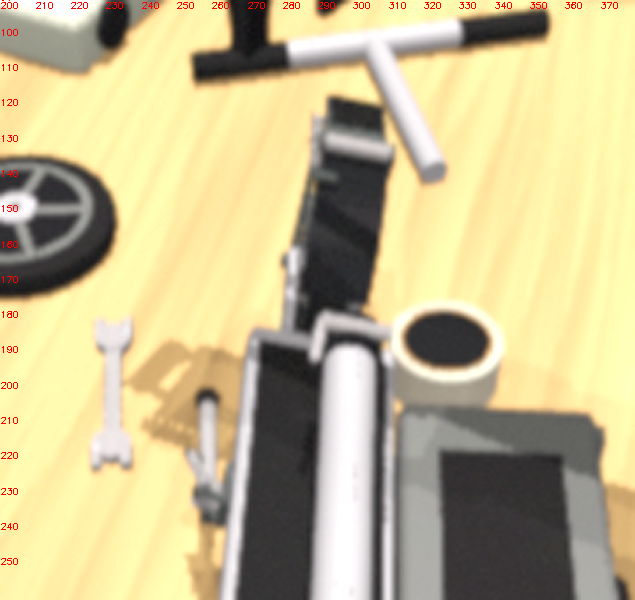

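View pics/d1_wrist.png

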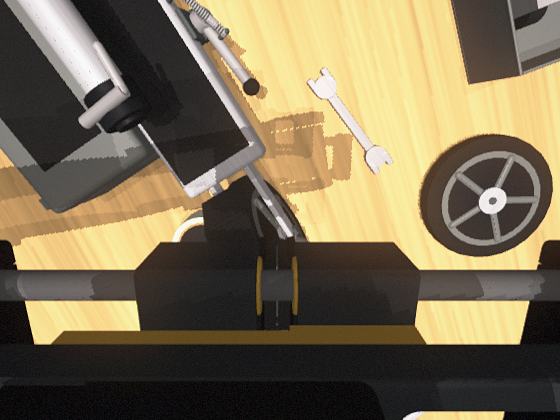

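```bash
python3 zoom.py d1_wrist d1w 0,120,150,310; python3 zoom.py d1_scene d1v 205,250,235,305; python3 zoom.py d1_side d1u 190,250,230,310
```

```text
(no output)
```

View pics/d1w.png

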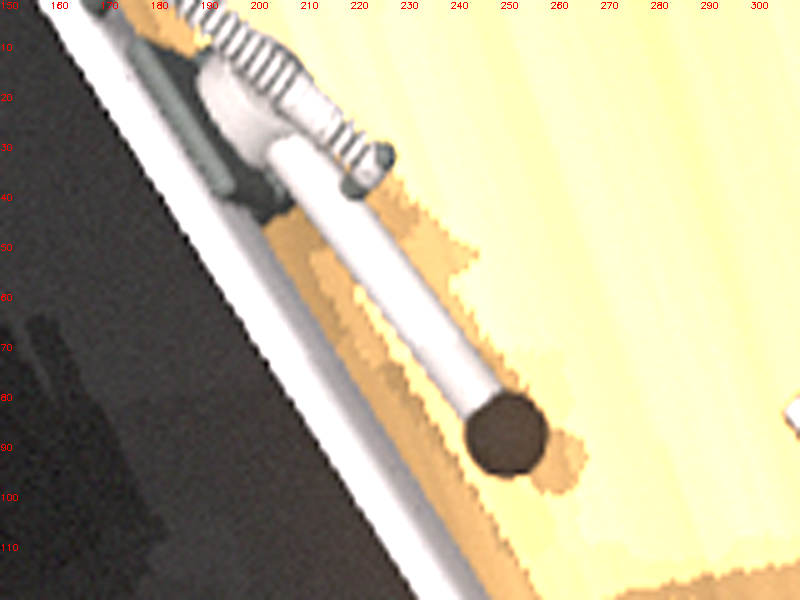

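View pics/d1v.png

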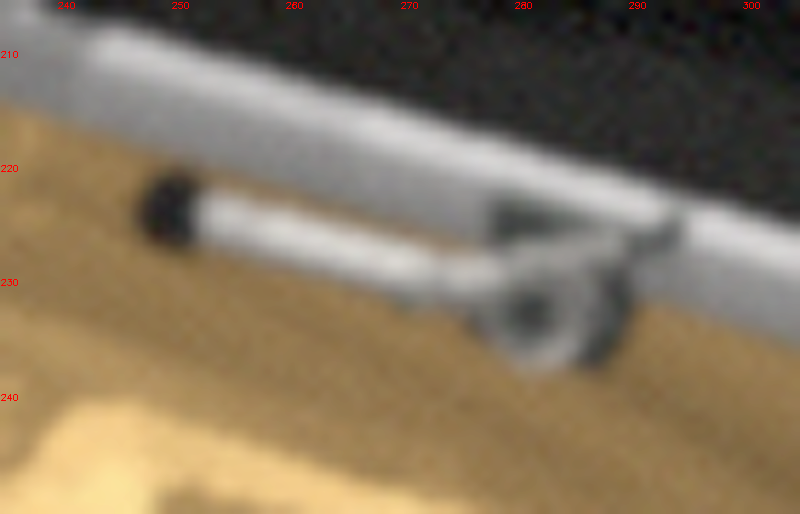

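View pics/d1u.png

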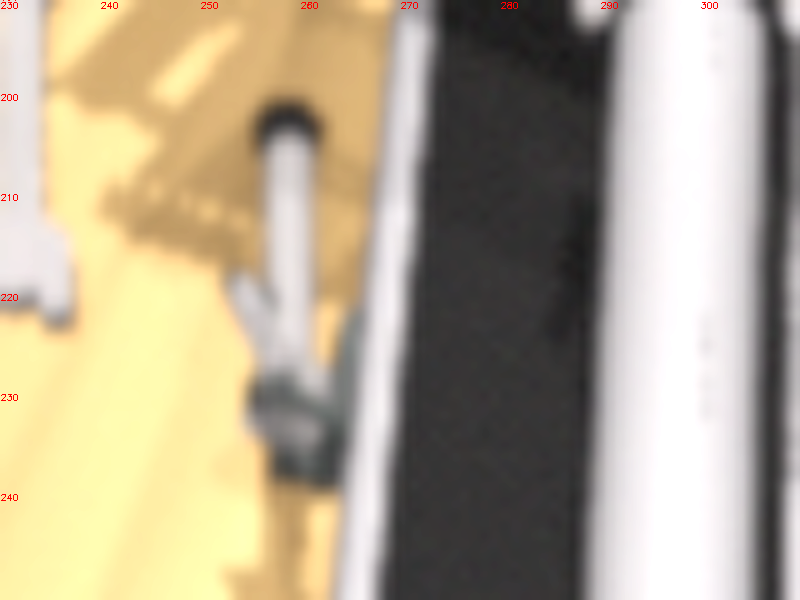

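```bash
python3 - <<'E'
from h import *
import pickle
C=pickle.load(open("C_d1.pkl","rb"))
def T(**v):
    p,e=tri([ray(C[n],*q) for n,q in v.items()]); return p.round(4),np.round(e,4)
print("foot",T(scene=(249.5,223.5),side=(258,203),wrist=(251,86.5)))
print("foot sw",T(scene=(249.5,223.5),wrist=(251,86.5)))
print("hub",T(scene=(281.5,232),side=(258,233),wrist=(197,19)))
print("tube rear end (black ring top) ", T(wrist=(118,110),scene=(271,176)))
# pedal rear edge now
print("ped rear", T(scene=(168,156),side=(291.5,118)),T(scene=(179,147),side=(306.5,120)))
# finger tip
print("tip",proj(C["scene"],[[.6271,-.0389,z] for z in (.3356,.345,.355,.3656)]))
# tube edges in wrist? project model
th=-0.2; psi=np.radians(11.57)
E
python3 zoom.py d1_wrist d1t 0,230,0,310 1.5
```

```text
foot (array([0.6365, 0.0708, 0.1188]), array([0.0012, 0.0011, 0.0004]))
foot sw (array([0.6366, 0.0706, 0.1204]), array([0.0005, 0.0005]))
hub (array([0.6077, 0.1601, 0.1086]), array([0.0053, 0.0047, 0.0031]))
tube rear end (black ring top)  (array([0.5299, 0.0797, 0.2243]), array([0.0078, 0.0078]))
ped rear (array([ 0.6142, -0.22  ,  0.2045]), array([0.0015, 0.0015])) (array([ 0.5681, -0.2199,  0.2044]), array([0.0006, 0.0006]))
tip [[209.86801355 147.60834715]
 [209.36246409 144.68013776]
 [208.81651486 141.51792749]
 [208.22844133 138.11172775]]
```

View pics/d1t.png

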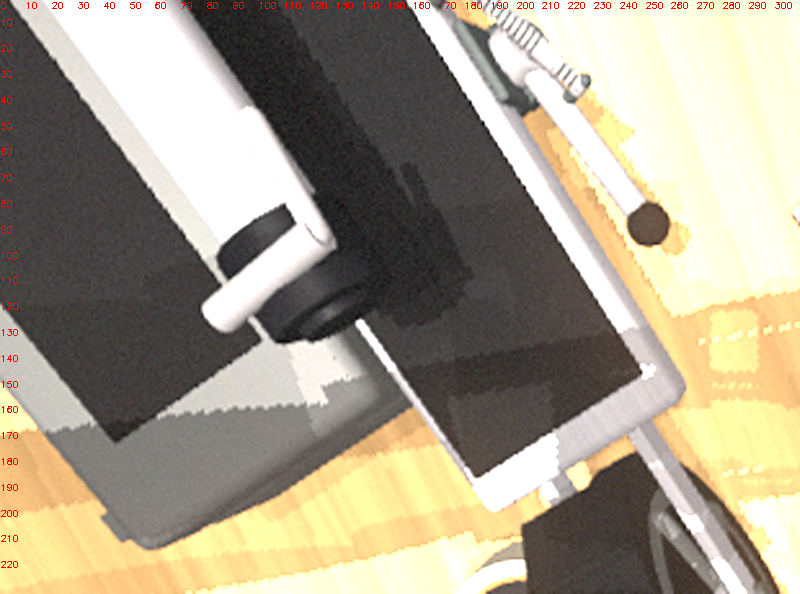

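{"api": "arm_command", "payload": {
  "series": [
    [[0,0,0],0.112,0],
    [[0,0,0],0.112,0],
    [[0,0,0],0.112,0],
    [[0,0,0],0.112,0],
    [[0,0,0],0.112,0],
    [[0,0,0],0.112,0],
    [[0,0,0],0.112,0],
    [[0,0,0],0.112,0],
    [[0,0,0],0.112,0],
    [[-0.035,-0.009,0],0,0],
    [[-0.035,-0.009,0.01],0,0],
    [[-0.035,-0.009,0.03],0,0]
  ]
}}

```text
time_s: 10.12
tool_pos: [0.6333, 0.0609, 0.3023]
orientation: [-179.5, -0.1, -78.4]
wrist_force: [0.1, 0.5, 0.2]
width: 0.004
```

{"api": "arm_command", "payload": {
  "series": [
    [[-0.025,-0.007,0.03],0,0],
    [[0,0,0.03],0,0],
    [[0,0,0.03],0,0],
    [[0,0,0.02],0,0],
    [[0,0,0],0,0]
  ]
}}

```text
time_s: 10.53
tool_pos: [0.6293, 0.0862, 0.1813]
orientation: [179.4, 0.1, -78.3]
wrist_force: [-0.2, 0.6, -0.8]
width: 0.007
```

```bash
python3 look2.py d2 scene side wrist
python3 zoom.py d2_scene d2z 160,260,220,320; python3 zoom.py d2_side d2y 150,260,220,330
```

```text
10.5333 [0.6293 0.0862 0.1813] [ 1.794e+02  1.000e-01 -7.830e+01]
```

View pics/d2z.png

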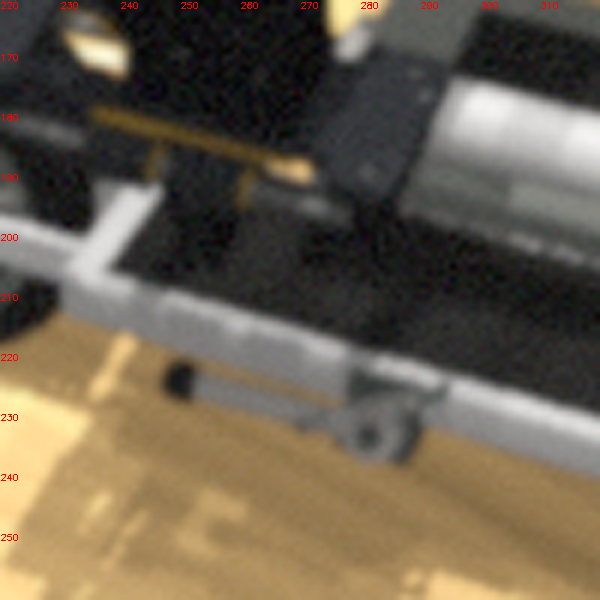

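View pics/d2y.png

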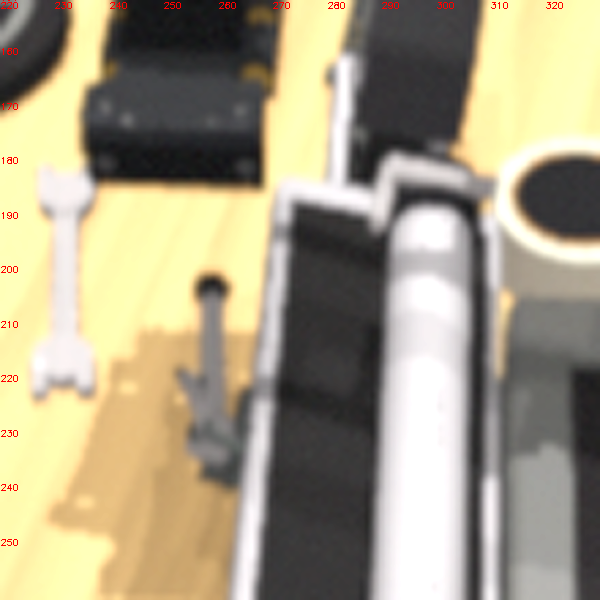

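View pics/d2_wrist.png

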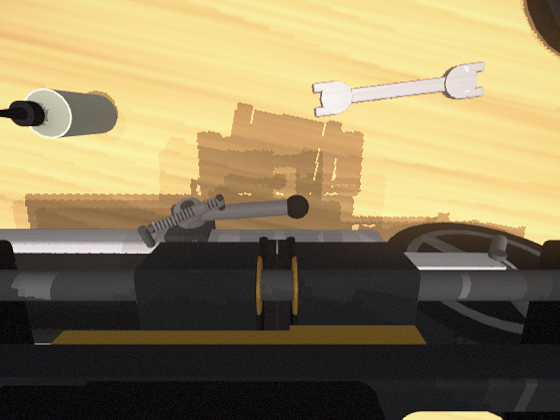

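Run:
```python
from h import *
import pickle
C=pickle.load(open("C_d2.pkl","rb"))
print(proj(C["wrist"],[[.6293,.0862,z] for z in (.1813,.205,.15,.119)]).round(1))
print("foot now",[np.round(x,4) for x in tri([ray(C[n],*q) for n,q in dict(scene=(249.5,223.7),side=(257,203.3),wrist=(297,207)).items()])])
p=onz(C["wrist"],297,207,.119);print("foot w",p)
p=onz(C["wrist"],225,213,.114);print("leg w",p)
print(readout.observe()['tool_pos'])
```

```text
[[277.1 236.4]
 [277.1 250.9]
 [277.  221.5]
 [277.  209.9]]
foot now [array([0.6373, 0.0714, 0.1193]), array([0.0012, 0.003 , 0.0022])]
foot w [0.63513352 0.07041836 0.119     ]
leg w [0.61635683 0.12859439 0.114     ]
[0.6338353  0.08656303 0.18922268]
```

{"api": "arm_command", "payload": {
  "series": [
    [[0,0,0.02],0,0],
    [[0,0,0.03],0,0],
    [[0,0,0.02],0,0],
    [[0,0,0.01],0,0],
    [[0,0,0],0,0],
    [[0,0,0],0,0]
  ]
}}

```text
time_s: 11.18
tool_pos: [0.6341, 0.0873, 0.1094]
orientation: [-179.9, -0.0, -78.4]
wrist_force: [-0.4, -0.2, 0.2]
width: 0.005
```

```bash
python3 look2.py d3 side wrist
python3 zoom.py d3_wrist d3z 150,300,180,380 1.8; python3 zoom.py d3_side d3y 150,260,220,330 1.6
```

```text
11.1833 [0.6341 0.0873 0.1094] [-179.9   -0.   -78.4]
```

View pics/d3z.png

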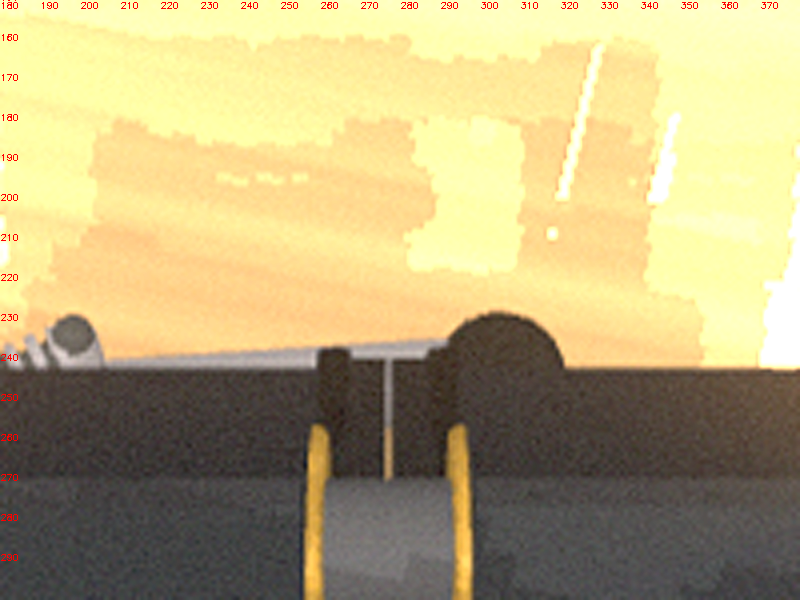

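View pics/d3y.png

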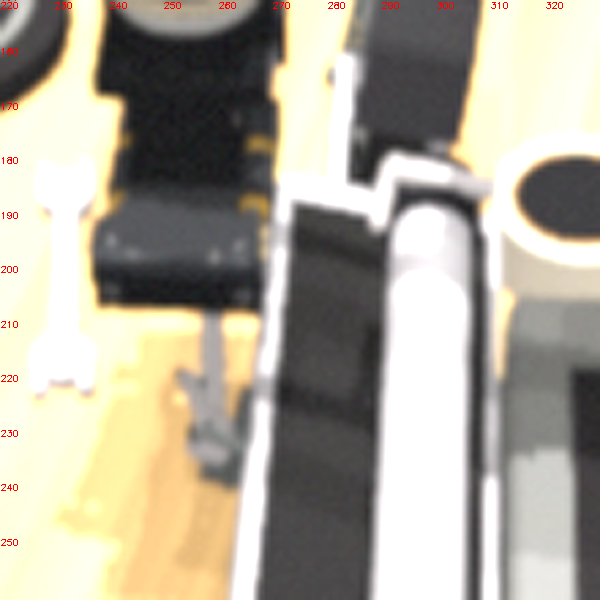

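{"api": "arm_command", "payload": {
  "series": [
    [[0,0,0.003],0,0],
    [[0,0,0.003],0,0],
    [[0,0,0.003],0,0],
    [[0,0,0.003],0,0]
  ]
}}

```text
time_s: 11.62
tool_pos: [0.6331, 0.0877, 0.0956]
orientation: [-180.0, -0.0, -78.4]
wrist_force: [0.1, -0.8, -0.2]
width: 0.001
```

{"api": "arm_command", "payload": {
  "series": [
    [[0,-0.001,0.003],0,0],
    [[0,-0.001,0.003],0,0],
    [[0,-0.001,0.003],0,0]
  ]
}}

```text
time_s: 11.87
tool_pos: [0.6372, 0.0884, 0.0873]
orientation: [-179.9, -0.0, -78.4]
wrist_force: [2.4, 0.5, 4.0]
width: 0.009
```

{"api": "arm_command", "payload": {
  "series": [
    [[-0.0005,-0.001,0.004],0,0],
    [[-0.0005,-0.001,0.004],0,0],
    [[-0.0005,-0.0015,0.004],0,0]
  ]
}}

```text
time_s: 12.12
tool_pos: [0.6427, 0.0907, 0.077]
orientation: [-179.6, -0.1, -78.4]
wrist_force: [4.9, 1.1, 7.5]
width: 0.005
```

{"api": "arm_command", "payload": {
  "series": [
    [[-0.001,-0.0015,0.004],0,0],
    [[-0.001,-0.0015,0.004],0,0],
    [[-0.001,-0.0015,0.002],0,0]
  ]
}}

```text
time_s: 12.37
tool_pos: [0.6459, 0.0945, 0.0663]
orientation: [-179.6, -0.0, -78.4]
wrist_force: [3.7, 0.3, 5.2]
width: 0.005
```

```bash
python3 look2.py d4 side wrist scene
python3 zoom.py d4_wrist d4z 150,300,180,380 1.8; python3 zoom.py d4_side d4y 150,260,220,330 1.6;python3 zoom.py d4_scene d4x 160,260,220,320 1.6; python3 -c "
from h import *
print(readout.observe()['wrist_force'])"
```

```text
12.3667 [0.6459 0.0945 0.0663] [-179.6   -0.   -78.4]
[ 2.19764233 -0.1281624   2.25909286]
```

View pics/d4z.png

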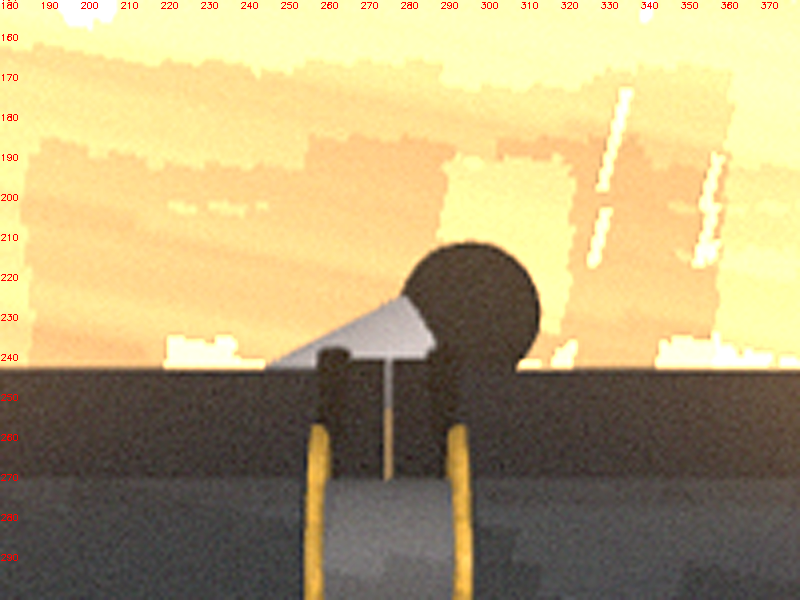

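View pics/d4y.png

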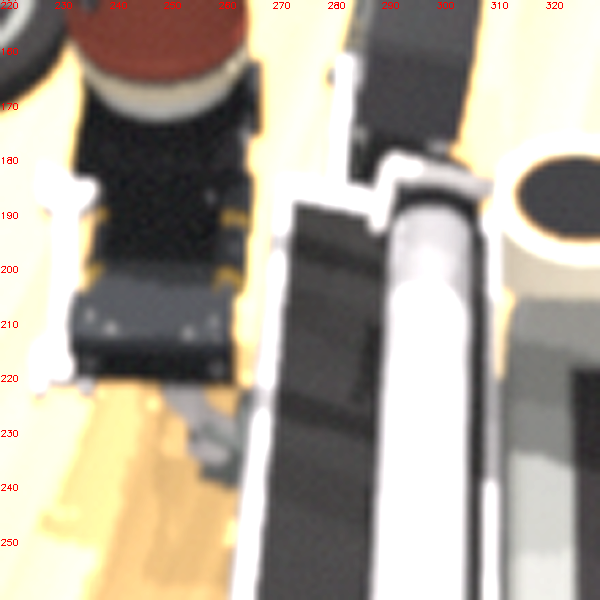

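View pics/d4x.png

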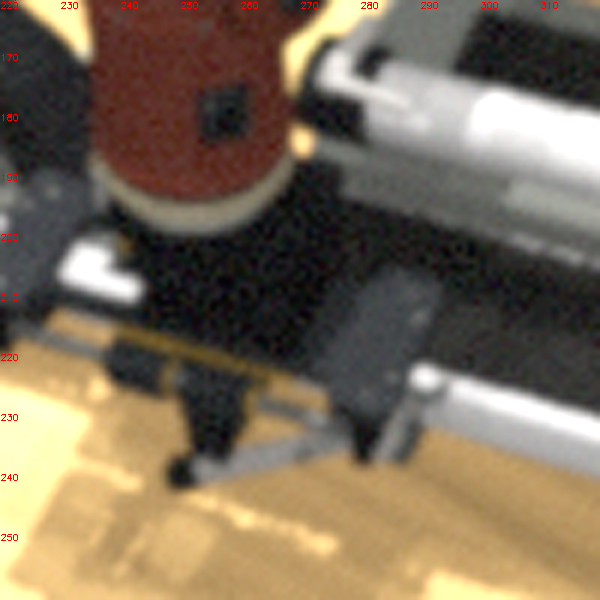

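{"api": "arm_command", "payload": {
  "series": [
    [[-0.001,-0.003,0.003],0,0],
    [[-0.0015,-0.003,0.003],0,0],
    [[-0.0015,-0.003,0.004],0,0]
  ]
}}

```text
time_s: 12.77
tool_pos: [0.6502, 0.1001, 0.0537]
orientation: [179.9, 0.0, -78.4]
wrist_force: [-1.1, 0.4, -0.0]
width: 0.004
```

{"api": "arm_command", "payload": {
  "series": [
    [[-0.0015,-0.002,0.004],0,0],
    [[-0.0015,-0.002,0.004],0,0],
    [[-0.0015,-0.002,0.003],0,0]
  ]
}}

```text
time_s: 13.02
tool_pos: [0.6548, 0.1057, 0.0422]
orientation: [179.8, 0.0, -78.4]
wrist_force: [-3.0, -0.9, 7.7]
width: 0.007
```

```bash
python3 look2.py d5 wrist scene
python3 zoom.py d5_wrist d5z 150,300,180,380 1.8; python3 zoom.py d5_scene d5x 160,260,220,320 1.6; python3 -c "
from h import *
print(readout.observe()['wrist_force'])"
```

```text
13.0167 [0.6548 0.1057 0.0422] [179.8   0.  -78.4]
[-0.94473398 -0.09709569  3.42577675]
```

View pics/d5z.png

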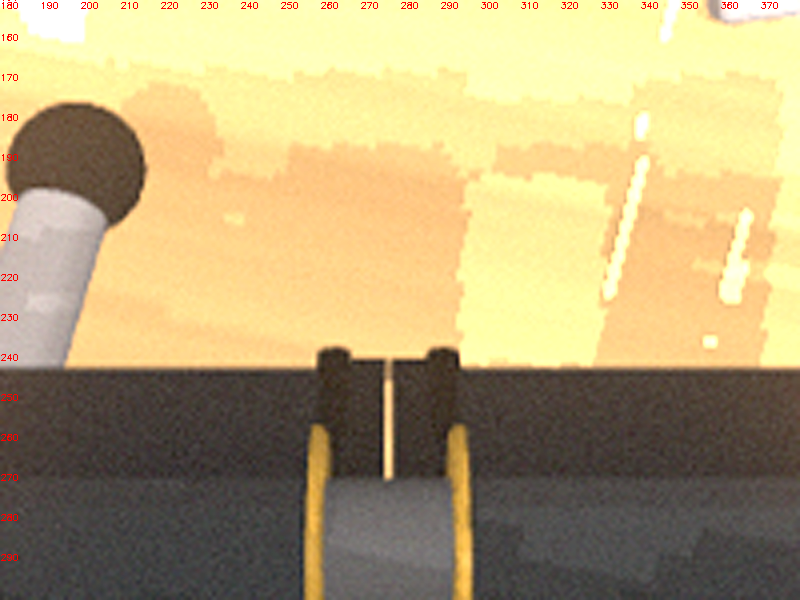

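View pics/d5x.png

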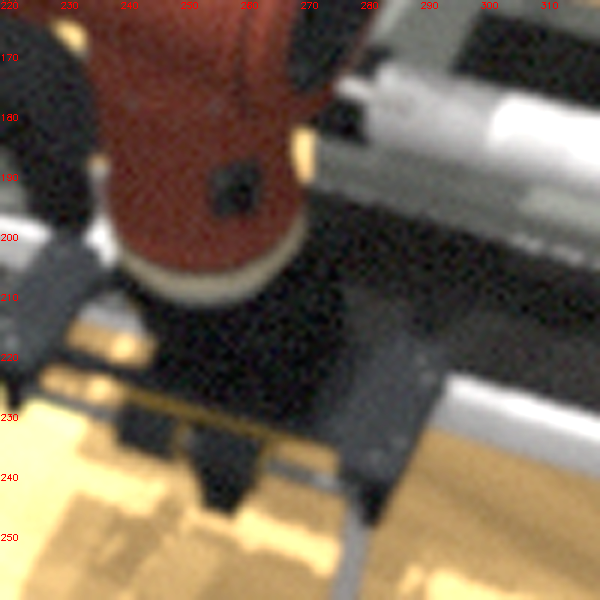

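{"api": "arm_command", "payload": {
  "series": [
    [[0.001,-0.001,-0.01],0,0],
    [[0.002,-0.001,-0.02],0,0],
    [[0.002,0,-0.03],0,0],
    [[0,0,-0.04],0,0],
    [[0,0,-0.04],0,0],
    [[0,0,-0.04],0,0],
    [[0,0,-0.04],0,0],
    [[0,0,-0.03],0,0],
    [[0,0,0],-0.12,0],
    [[0,0,0],-0.12,0],
    [[0,0,0],-0.12,0],
    [[0,0,0],-0.12,0]
  ]
}}

```text
time_s: 14.12
tool_pos: [0.6588, 0.101, 0.2944]
orientation: [-180.0, -0.0, -50.6]
wrist_force: [-0.1, -0.1, -0.0]
width: 0.002
```

```bash
python3 - <<'E'
from h import *
import pickle
C=pickle.load(open("C_d1.pkl","rb"))
print([np.round(x,4) for x in tri([ray(C["scene"],289,154.5),ray(C["side"],367,208)])])
E
python3 look2.py e1 scene side wrist; python3 zoom.py e1_scene e1z 140,300,200,410; python3 zoom.py e1_side e1y 160,400,200,420
```

```text
[array([0.3475, 0.0189, 0.1217]), array([0.0008, 0.0008])]
14.1167 [0.6588 0.101  0.2944] [-180.    -0.   -50.6]
```

View pics/e1z.png

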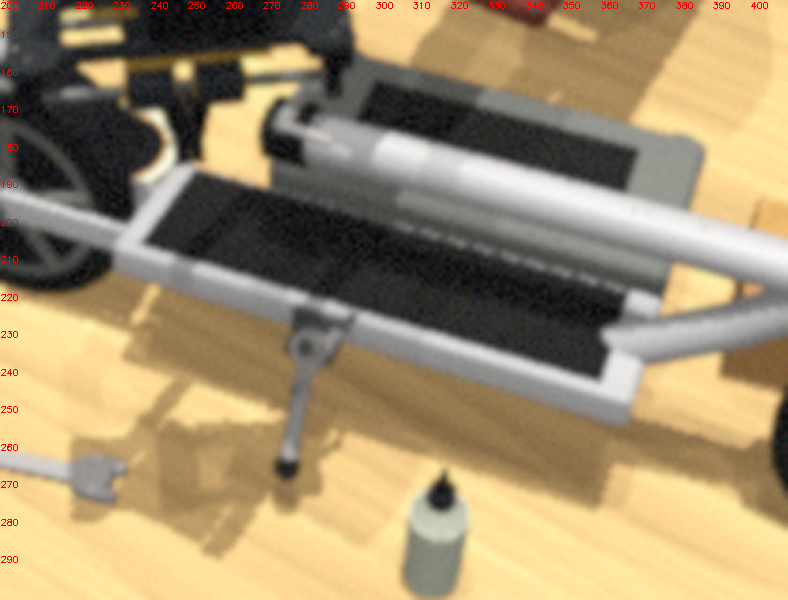

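View pics/e1y.png

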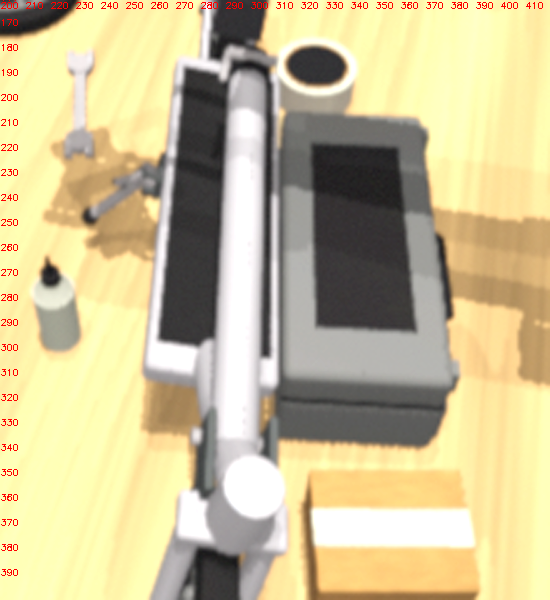

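View pics/e1_wrist.png

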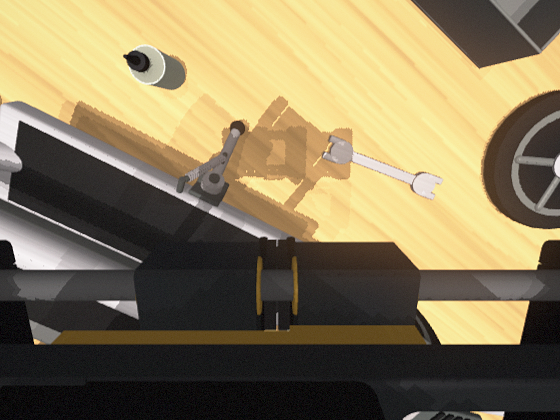

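{"api": "arm_command", "payload": {
  "series": [
    [[0,0,-0.005],-0.121,0.087],
    [[0,0,0],-0.121,0.087],
    [[0,0,0],-0.121,0.087],
    [[0,0,0],-0.121,0.087],
    [[0,0,0],-0.121,0.087],
    [[0,0,0],-0.121,0.087],
    [[0,0,0],-0.121,0.087],
    [[0,0,0],-0.121,0.087],
    [[0,0,0],-0.121,0.087],
    [[-0.01,-0.016,0],0,0.087],
    [[-0.02,-0.032,0],0,0.087],
    [[-0.02,-0.032,0],0,0.087]
  ]
}}

```text
time_s: 15.27
tool_pos: [0.5935, 0.1692, 0.2981]
orientation: [180.0, 0.0, 11.1]
wrist_force: [-0.2, 1.4, -0.4]
width: 0.832
```

{"api": "arm_command", "payload": {
  "series": [
    [[-0.02,-0.032,0],0,0.087],
    [[-0.02,-0.032,0],0,0.087],
    [[-0.02,-0.032,0],0,0.087],
    [[-0.015,-0.022,0],0,0.087],
    [[-0.01,-0.012,0],0,0.087],
    [[0,0,0],0,0.087],
    [[0,0,0],0,0.087]
  ]
}}

```text
time_s: 15.85
tool_pos: [0.4848, 0.28, 0.299]
orientation: [180.0, -0.1, 11.5]
wrist_force: [0.4, -0.3, -0.1]
width: 0.998
```

```bash
python3 look2.py e2 scene side wrist; python3 zoom.py e2_scene e2z 100,260,280,440; python3 zoom.py e2_side e2y 160,340,220,380
```

```text
15.85 [0.4848 0.28   0.299 ] [ 1.80e+02 -1.00e-01  1.15e+01]
```

View pics/e2z.png

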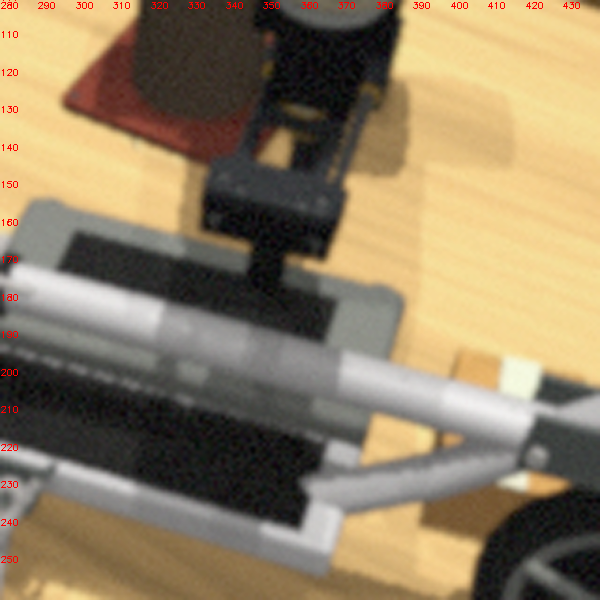

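View pics/e2y.png

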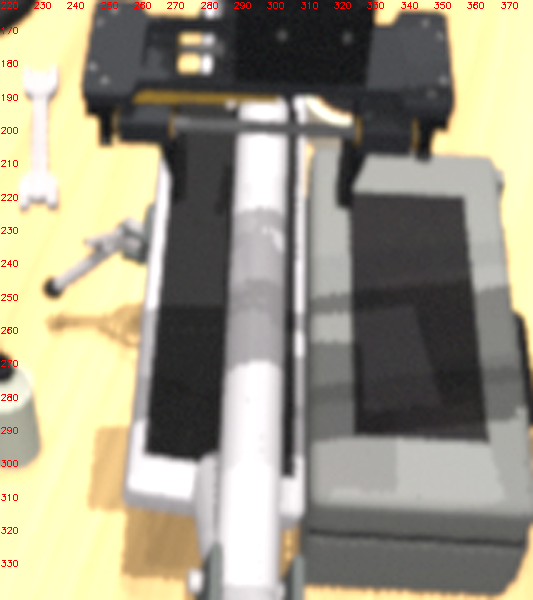

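View pics/e2_wrist.png

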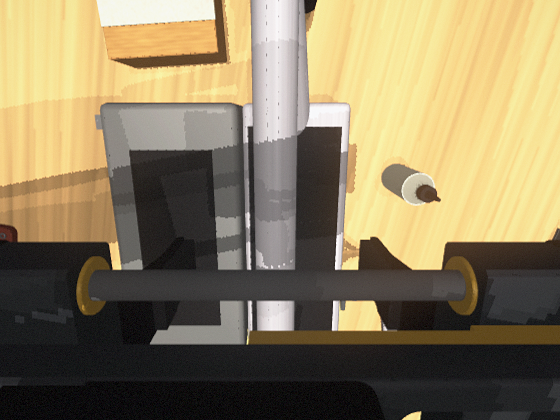

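{"api": "arm_command", "payload": {
  "series": [
    [[0,0,0.02],0,0.087],
    [[0,0,0.03],0,0.087],
    [[0,0,0.03],0,0.087],
    [[0,0,0.02],0,0.087],
    [[0,0,0.01],0,0.087],
    [[0,0,0.005],0,0.087],
    [[0,0,0],0,0.087]
  ]
}}

```text
time_s: 16.58
tool_pos: [0.4849, 0.2792, 0.1828]
orientation: [180.0, 0.1, 11.4]
wrist_force: [-0.2, 0.7, 0.1]
width: 1.002
```

```bash
python3 look2.py e3 scene side ; python3 zoom.py e3_scene e3z 140,240,300,400 1.6; python3 zoom.py e3_side e3y 180,280,240,350 1.6
```

```text
16.5833 [0.4849 0.2792 0.1828] [1.80e+02 1.00e-01 1.14e+01]
```

View pics/e3z.png

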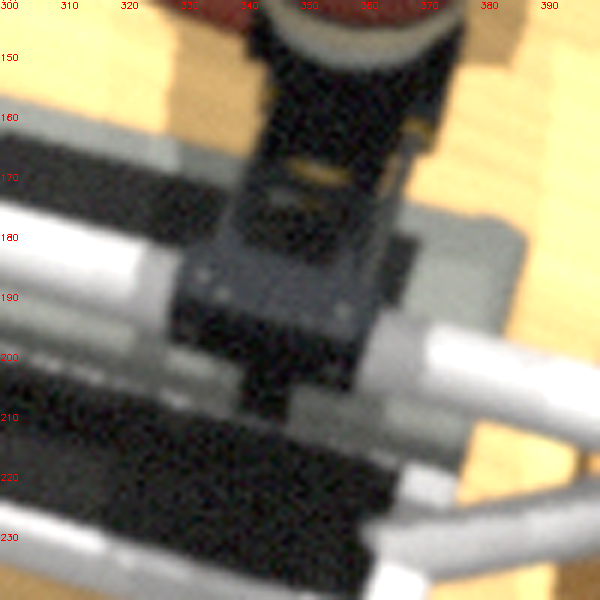

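View pics/e3y.png

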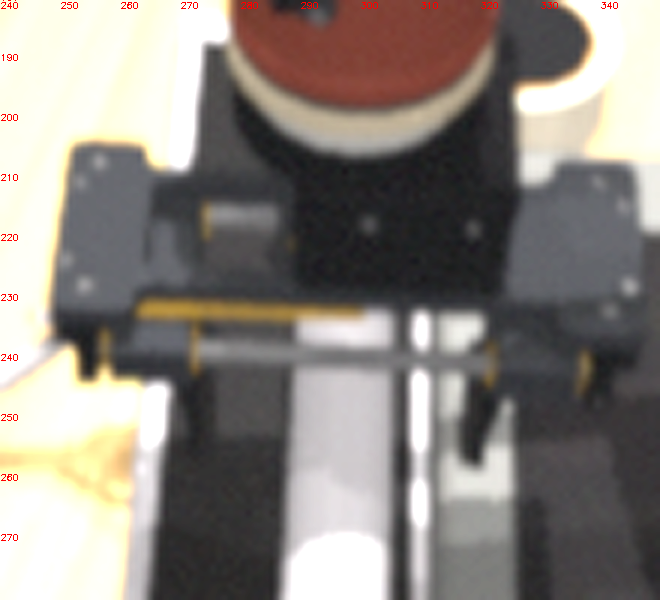

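Run:
```python
from h import *
import pickle
C=pickle.load(open("C_e3.pkl","rb"))
a=np.array([.4849,.2792]);d=np.array([.98,.2])
for o in (-.05,.05):
  for z in (.18,.19,.20,.21,.22):
    P=[*(a+d*o),z]; print(o,z,proj(C["side"],P).round(1),proj(C["scene"],P).round(1))
```

```text
-0.05 0.18 [[318.3 263.4]] [[351.1 191.4]]
-0.05 0.19 [[318.6 260.8]] [[351.6 188.9]]
-0.05 0.2 [[318.9 258.1]] [[352.1 186.4]]
-0.05 0.21 [[319.3 255.4]] [[352.6 183.8]]
-0.05 0.22 [[319.6 252.6]] [[353.1 181.2]]
0.05 0.18 [[273.1 261.2]] [[341.3 218.6]]
0.05 0.19 [[273.1 258.6]] [[341.8 216.1]]
0.05 0.2 [[273.  255.9]] [[342.3 213.7]]
0.05 0.21 [[273.  253.2]] [[342.7 211.2]]
0.05 0.22 [[272.9 250.4]] [[343.2 208.7]]
```

{"api": "arm_command", "payload": {
  "series": [
    [[0,0,0.003],0,0.087],
    [[0,0,0.003],0,0.087],
    [[0,0,0],0,0.087]
  ]
}}

```text
time_s: 16.93
tool_pos: [0.4848, 0.2801, 0.1778]
orientation: [-180.0, -0.0, 11.5]
wrist_force: [-0.2, 0.3, 0.1]
width: 1.003
```

{"api": "arm_command", "payload": {
  "series": [
    [[0,0,0],0,0.05],
    [[0,0,0],0,0.03],
    [[0,0,0],0,0.02],
    [[0,0,0],0,0],
    [[0,0,0],0,0],
    [[0,0,0],0,0],
    [[0,0,0],0,0],
    [[0,0,0],0,0]
  ]
}}

```text
time_s: 17.6
tool_pos: [0.4846, 0.2799, 0.1776]
orientation: [180.0, 0.0, 11.5]
wrist_force: [0.0, -0.4, -1.0]
width: 0.481
```

{"api": "arm_command", "payload": {
  "series": [
    [[0,0,0],0,0],
    [[0,0,0],0,0],
    [[0,0,0],0,0],
    [[0,0,0],0,0]
  ]
}}

```text
time_s: 17.93
tool_pos: [0.484, 0.2798, 0.1774]
orientation: [180.0, 0.1, 11.5]
wrist_force: [-4.1, -1.4, 0.8]
width: 0.406
```

```bash
python3 look2.py e4 scene side ; python3 zoom.py e4_scene e4z 140,240,300,400 1.6; python3 zoom.py e4_side e4y 180,280,240,350 1.6
```

```text
17.9333 [0.484  0.2798 0.1774] [1.80e+02 1.00e-01 1.15e+01]
```

View pics/e4z.png

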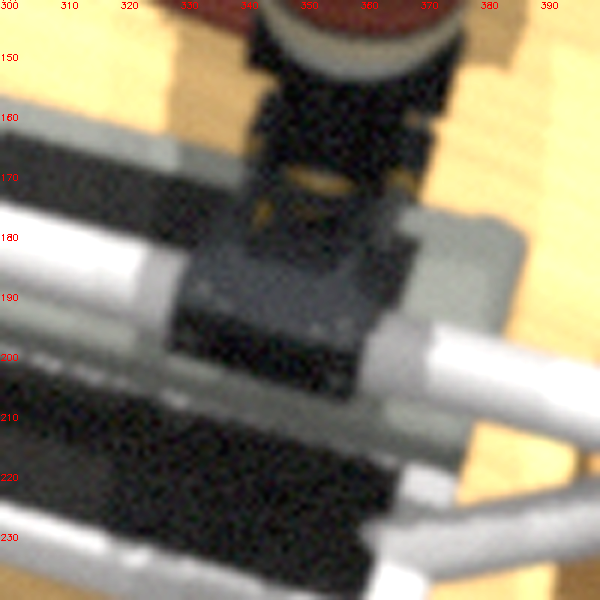

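View pics/e4y.png

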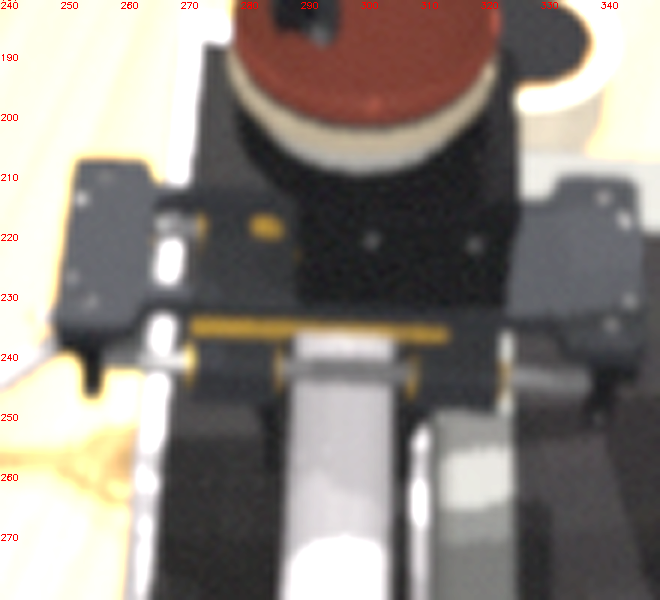

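{"api": "arm_command", "payload": {
  "series": [
    [[0.002,0,-0.0004],0,0],
    [[0.003,0,-0.0006],0,0],
    [[0.004,0,-0.0007],0,0],
    [[0.004,0,-0.0006],0,0],
    [[0.004,0,-0.0006],0,0],
    [[0.004,0,-0.0005],0,0]
  ]
}}

```text
time_s: 18.53
tool_pos: [0.5042, 0.2839, 0.1818]
orientation: [180.0, 0.2, 11.5]
wrist_force: [-6.4, -2.7, 8.7]
width: 0.402
```

{"api": "arm_command", "payload": {
  "series": [
    [[0.004,0,-0.0004],0,0],
    [[0.004,0,-0.0003],0,0],
    [[0.004,0,-0.0002],0,0],
    [[0.004,0,-0.0001],0,0],
    [[0.004,0,0],0,0],
    [[0.002,0,0],0,0],
    [[0.001,0,0],0,0],
    [[0,0,0],0,0],
    [[0,0,0],0,0],
    [[0,0,0],0,0]
  ]
}}

```text
time_s: 19.37
tool_pos: [0.5279, 0.2885, 0.182]
orientation: [180.0, -0.0, 11.5]
wrist_force: [-1.8, -2.2, 2.9]
width: 0.4
```

```bash
python3 look2.py f1 scene side wrist; python3 -c "
from h import *
s=readout.observe();print(s['time_s'],s['tool_pos'],s['width'],s['wrist_force'],s['torque'])"
```

```text
19.3667 [0.5279 0.2885 0.182 ] [180.   -0.   11.5]
19.5167 [0.52783526 0.28852566 0.18202494] 0.4037521382077547 [-1.43736055 -2.85768274  3.04637609] [-0.64641897  0.97421099  0.02029846]
```

View pics/f1_scene.png

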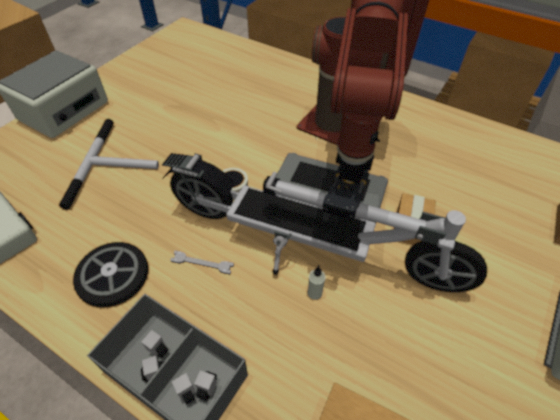

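View pics/f1_side.png

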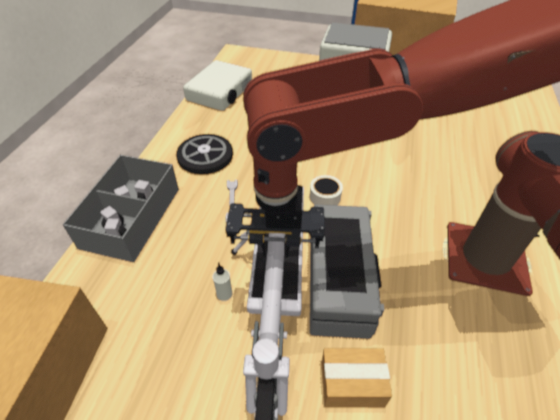

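View pics/f1_wrist.png

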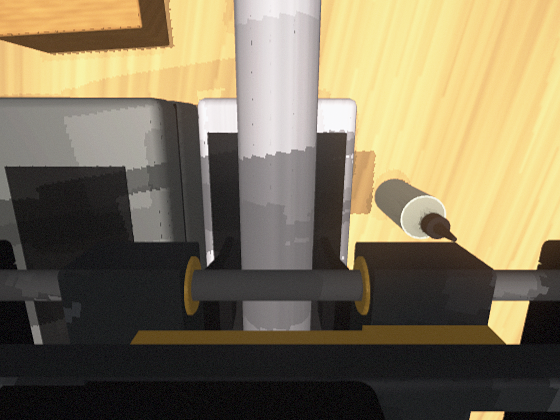

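{"api": "arm_command", "payload": {
  "series": [
    [[0,0,0],0,0],
    [[0,0,0],0,0],
    [[0,0,0],0,0],
    [[0,0,0],0,0],
    [[0,0,0],0,0],
    [[0,0,0],0,0]
  ]
}}

```text
time_s: 20.02
tool_pos: [0.5278, 0.2885, 0.182]
orientation: [180.0, -0.0, 11.5]
wrist_force: [-1.7, -4.4, 3.7]
width: 0.404
```

```bash
python3 - <<'E'
from h import *
s=readout.observe();print(s['time_s'],s['tool_pos'],s['width'],s['wrist_force'],s['qvel'].round(2))
for n,ls in {"scene":["wrench","oiler_c","carton_c","tape_c","pedal_pad","stand_end","tube"],"side":["wrench","oiler_c","carton_c","tape_c","stand_end"],"wrist":[]}.items():
    im=viewer.read_camera(n); cv2.imwrite(f"pics/g1_{n}.png",im)
    for l in ls:
        print(n,l,[(round(d['conf'],2),np.round(d['at']).tolist()) for d in viewer.recognise(l,n)[:1]])
a=cv2.imread("pics/f1_wrist.png").astype(int);b=cv2.imread("pics/g1_wrist.png").astype(int);print("diff",np.abs(a-b).mean())
s=readout.observe();print(s['time_s'],s['tool_pos'],s['width'],s['wrist_force'])
E
python3 zoom.py g1_scene g1z 120,300,150,360
```

```text
20.0167 [0.52780551 0.28854467 0.18201799] 0.40380796495833754 [-1.68701343 -4.44926191  3.7037465 ] [ 0.03 -0.    0.   -0.06 -0.03  0.05]
scene wrench [(0.64, [262.0, 200.0])]
scene oiler_c [(0.7, [282.0, 315.0])]
scene carton_c [(0.82, [204.0, 412.0])]
scene tape_c [(0.67, [178.0, 237.0])]
scene pedal_pad [(0.61, [162.0, 184.0])]
scene stand_end [(0.54, [258.0, 272.0])]
scene tube [(0.88, [207.0, 359.0])]
side wrench [(0.67, [190.0, 234.0])]
side oiler_c [(0.8, [283.0, 223.0])]
side carton_c [(0.96, [376.0, 355.0])]
side tape_c [(0.88, [188.0, 325.0])]
side stand_end [(0.57, [245.0, 237.0])]
diff 2.413887471655329
20.7667 [0.52779911 0.28854758 0.18201267] 0.40912518723230445 [-1.36711866 -4.90523108  3.16602945]
```

View pics/g1z.png

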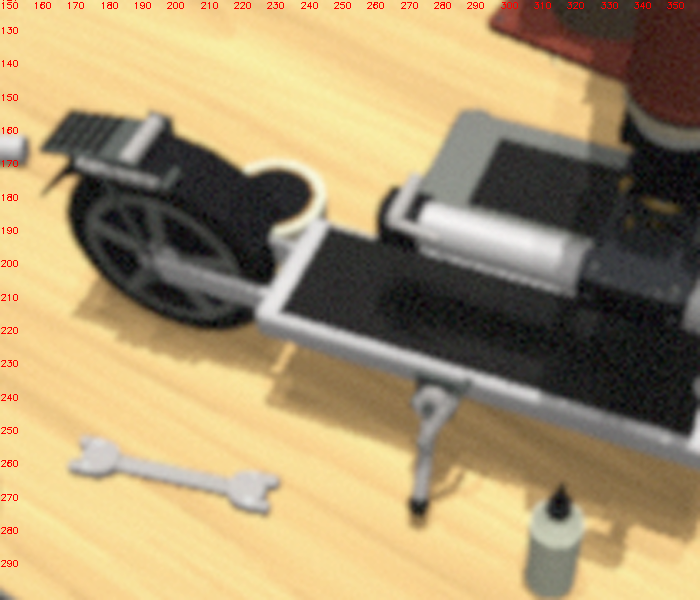

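```bash
python3 -c "
from bench import r
print(r.sign_off())"
```

```text
the job is handed in; nothing more can be done
None
```

I pressed the brake pedal down, swung the kickstand down past its over-centre point, then gripped the steering tube and stood the scooter upright. I handed the job in at about 20.8 s, with the gripper still holding the tube.

**What the last checks showed**
- **Pedal:** its rear edge sank about 49 mm and stayed down once I let go, which is about the full 0.6 rad.
- **Kickstand:** the leg snapped down and stays there, with its foot clear of the bench.
- **Upright:** in the wrist picture the tube and the deck line up within about 1 pixel, so the lean is around 0.01 rad. I moved the tube 44 mm sideways, against 44.7 mm expected.
- **Grip:** the fingers stopped at 35–36 mm on the 36 mm tube. The grip force is fixed at 30 N, but I did not measure the contact force itself.
- **Stillness:** the measured tool position changed by less than 0.1 mm over the last second or more.
- **Bystanders:** oil bottle, tape, carton and wrench sit where they were at the start in the pictures. The carton in the scene view and the wrench in the side view came out shifted. The first was partly hidden at the start and the second is partly behind the gripper now. The other camera shows each of them unmoved.

**What disagreed**
- **Fingertips:** they sit about 25–30 mm behind the reported TCP, in the pictures and at first contact. I set heights by the pictures and contact forces instead.
- **Unplanned contact:** as the stand snapped down, the wrist force read about 8 N upwards for a moment. The gripper body had probably touched the stand's hub or the deck, so I backed off at once; this is well below the 40 N limit.
- **Residual force:** at the end the wrist still reads 3–6 N, mostly along the tube and upwards.

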